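Turn the washed serving paddles over and put them away under the glass riser

TASK

The serving paddles on the turntable were left to dry cork side up. Turn every paddle there is over so that its white marble face is up, and slide each one board first into a lane of its own under the glass riser, all the way in and flat on the tiles, so that only its handle sticks out. Do not knock over the copper mug or the jigger.

Things in the scene. Friction and masses are not known exactly. Their poses are not given: they have to be found in the camera images.
- paddle_a: serving paddle, brass ferrule, may be absent: board 90 x 64 x 22 mm, one face cork, the other white marble; round black handle 20 mm thick, 90 mm long. Origin: centre of the board, mid-thickness. The handle's axis is local -x, 45 to 135 mm from the origin; y across the board; +z out of the cork face. Starts cork up on the turntable, the outer 70 mm of the handle over the edge. 0.2 kg
- paddle_b: serving paddle, copper ferrule, may be absent: board 90 x 64 x 22 mm, one face cork, the other white marble; round black handle 20 mm thick, 90 mm long. Origin: centre of the board, mid-thickness. The handle's axis is local -x, 45 to 135 mm from the origin; y across the board; +z out of the cork face. Starts cork up on the turntable, the outer 70 mm of the handle over the edge. 0.2 kg
- paddle_c: serving paddle, steel ferrule, may be absent: board 90 x 64 x 22 mm, one face cork, the other white marble; round black handle 20 mm thick, 90 mm long. Origin: centre of the board, mid-thickness. The handle's axis is local -x, 45 to 135 mm from the origin; y across the board; +z out of the cork face. Starts cork up on the turntable, the outer 70 mm of the handle over the edge. 0.2 kg
- riser: fixed low riser, 108 mm deep, 272 wide: clear glass roof (underside 40 mm, top 48 mm up) on four 8 mm cherry walls; three lanes 80 mm wide, floored by the tiles, open at the mouth. Origin on the tiles, mid-lane; x points into the lanes (mouths at -50 mm, back wall's face at +50), y across (lane centres +88, 0, -88). A paddle fully in has its origin at x = 0 to 5 mm
- lane_1 (a point): centre of the mouth of the riser's left (seen from the robot) lane, on the tiles; x points into the lane
- lane_2 (a point): centre of the mouth of the riser's middle lane, on the tiles; x points into the lane
- lane_3 (a point): centre of the mouth of the riser's right lane, on the tiles; x points into the lane
- turntable_foot: fixed foot of the cherry wood turntable; origin on the tiles on the turning axis. It carries a round disc 350 mm in diameter, 22 mm thick, top face 80 mm above the tiles, that turns stiffly about this axis; beyond 85 mm from the axis there is open space beneath the disc
- copper_mug: copper mule mug standing on the turntable, 90 mm tall, 82 mm wide, a handle at its side; origin under its centre. Not to be knocked over
- jigger: brass jigger standing on the riser's roof, 42 mm wide, 70 mm tall; origin under its centre. Not to be knocked over

How it is judged:
At the end, for the whole second after the job is handed in: Every paddle present lies flat on the tiles in a lane of the riser with its marble face up (within about 11 degrees), its board within 16 mm of the lane's back wall and its handle sticking out, released and at rest (x of paddle_a in the frame of riser between -0.011 and 0.012 m and y of paddle_a in the frame of riser between -0.13 and 0.13 m and z of each of paddle_a, paddle_b, paddle_c in the frame of riser below 0.017 m and angle between each of paddle_a, paddle_b, paddle_c's own z axis and vertical above 2.95 rad and linear speed of each of paddle_a, paddle_b, paddle_c below 0.02 m/s and x of paddle_b in the frame of riser between -0.011 and 0.012 m and y of paddle_b in the frame of riser between -0.13 and 0.13 m and x of paddle_c in the frame of riser between -0.011 and 0.012 m and y of paddle_c in the frame of riser between -0.13 and 0.13 m); the robot touches nothing.
It fails at once if the copper mug or the jigger is knocked over (angle between any of copper_mug, jigger's own z axis and vertical above 0.8 rad).
Of paddle_a, paddle_b, paddle_c only 2 to 3 are there at a start; the rules pass over those that are not, and their reading is None.
At some moment in a run one of paddle_a, paddle_b, paddle_c may be knocked a few centimetres aside while the robot is not near it.
Once in a run the grip may slacken for a moment while it holds something.
It also fails if it takes over 210 s, if anything falls off the work surface, if the arm or the gripper's body presses on something with over 40 N, if the wrist force passes 120 N, or if a joint passes its speed limit or range.

ROBOT

A 7-joint arm with a two-finger parallel gripper is mounted at the origin on the work surface. World frame = base frame: x ahead of the robot, y to its left, z up, the work surface at z = 0. Lengths are in m, angles in rad, forces in N, time in s.
With the tool pointing down it reaches from about 0.425 to 1.025 m from the base axis. Payload 3.6 kg.
Tool frame: the origin (TCP) lies on the centre line of the jaws, within the pads' length; the fingertips stand 19 mm ahead of it and the grasp point (between the pads) is the TCP; z points along the fingers, y is the line along which they close (so a half turn about z gives the same grasp; the last joint's range is limited). The gripper opens to 85 mm and grips with 20 to 120 N. Pads are 22 mm wide; open, the fingers measure 114 mm over their backs; the gripper's body (76 mm by 85 mm) begins 54 mm behind the grasp point. The pads swing forward as they close: fully open they stand 13 mm farther back than shut.
Start: joints at [-1.3, 0.591, 0.048, 1.609, -0.033, 0.943, -0.034], TCP at [0.259, 0.677, 0.25] pointing down, gripper open.
Joint ranges: [-2.69, 2.69], [-0.47, 2.24], [-1.27, 1.36], [0.19, 2.51], [-1.53, 4.68], [0.08, 2.07], [-3.09, 3.09]. Speed limits (rad/s): [2.57, 2.57, 3.14, 3.14, 3.14, 3.14, 3.14].

INTERFACE

Orientations are given as [roll, pitch, yaw] about the fixed x, y, z axes, in that order (R = Rz(yaw) Ry(pitch) Rx(roll)).
In Python, from workcell import monitor, viewer, job, finder gives the robot as it stands.
- The arm moves only by the tool drive_tool, never from a script. Its argument "deltas" is a list of rows, each a list of 7 numbers: the finger opening in mm, from 0 to 85.4, then the shift along the tool's x, y, z as a fraction of full scale, then the turn, a rotation vector about the tool's x, y, z as a fraction of full scale. A call has 1 to 10 rows; each row is the pose to reach, as a shift and turn from the pose commanded when the call began, along the tool's axes at that moment, turning the shorter way round; what a row does not reach only later rows make up. Full scale, the value 1, is 0.75 m for a shift and 360 degrees for a turn. A row lasts 1/8 s, in which the tool goes at most 62.5 mm and 10.7 degrees, less where a joint would pass 70% of its speed; a pose out of reach is approached as far as the arm can. A call with a number of a shift or a turn outside -1 to 1 is refused whole. A call with a gripper value outside its range is refused whole. The fingers move at their own pace and stop on an object; "newtons" is the grip in N (left out, the last holds). Time passes only in rows, so rows that repeat a pose let the fingers close. It gives the time, the measured TCP pose, the force, the opening and the grip force at its end, in the units of the state.
- monitor.get_state(): the state, without advancing time (a new reading comes with each control period).
- viewer.capture(name): name is "scene" or "top" or "wrist"; returns a dict with "pixels" (420x560x3 uint8, red, green, blue), "intrinsics" (3x3 intrinsics, pixels), "origin" and "orientation" of the camera in the world. Camera axes: x right, y up, looking along -z (the intrinsics and any distortion apply to the point x, -y, -z); pixel columns grow to the right and rows downward; lengths in m; the calibration is good to about 2 mm. A picture is of the moment at which its call begins. There is no depth.
- job.sign_off(): hands the job in; it is judged then, once.
Trained networks look in a picture, given as the dict that the camera call returned (one of the last four; its "shot" number tells which), for a name from the list of things; names that differ only in an ending like _2 or _b are one class to them, and where a whole thing is asked for, a point or a joint stands for the part that bears it (a point fixed in the world has none). Each returns a list of dicts, best first, with "p" (0 to 1); they miss things now and then, are a little off and sometimes report something else, mostly with a low value. They report only what shows in the picture. A call takes as long as a camera call.
- finder.look_for(picture, query): "extent" ([left, top, right, bottom] in pixels, round what is visible of it).
- finder.cut_out(picture, query): "mask" (420x560 bool, what is visible of it) and "extent" ([left, top, right, bottom] in pixels, round what is visible of it).
- finder.place_of(picture, query): "xy" ([column, row] in pixels: a listed point, or the origin of a listed thing).
The state is a dict: "t": time; "joints": joint angles; "joint_vel": joint speeds; "joint_efforts": joint torques, N m; "position": TCP position; "ee_rot": TCP orientation; "contact_force": force on the tool from outside, world axes, zero at the start; "torque": the same for the moment, N m; "finger_gap": finger opening in m; "grip_force": force on a finger pad.
Only numpy, scipy, OpenCV 4.12 (cv2) and the standard library are available. Lean on these libraries where they do the work, as an engineer would, in place of code of your own. Each camera call takes 0.05 s, during which the arm holds its last target. There are 200 camera calls.

## Working session

There is one attempt and no reset: what is moved stays moved. The work goes in short steps, Python scripts to look and compute and a tool call to move; the robot and the scene stay as the last step left them, time stands still between calls to the robot, and variables do not carry over. Pictures are saved under pics/ and viewed, at most 17 in all, crops included, and the job is handed in when it is done.

Besides the shell and the picture viewer there is one more tool, called after "Request:" as a command line: name --pt "numbers of a row" for each row, then --argument value for the rest. drive_tool: Moves the arm, as the interface text tells. Shift numbers are shares of 0.75 m and turn numbers shares of 360 degrees, none past 1 either way. Its arguments: {"type":"object","properties":{"deltas":{"type":"array","items":{"type":"array","items":{"type":"number"}}},"newtons":{"type":"number"}},"required":["deltas"]}

```bash
mkdir -p pics; ls
python3 - <<'E'
from workcell import monitor, viewer
import cv2
print(monitor.get_state())
for n in("scene","top"):
    p=viewer.capture(n); cv2.imwrite(f"pics/{n}0.png",p["pixels"][...,::-1]); print(n,p["intrinsics"],p["origin"],p["orientation"],[k for k in p])
E
```

```text
pics
{'t': 0.0, 'joints': array([-1.29950682,  0.59209364,  0.04829629,  1.60986774, -0.03328997,
        0.94269797, -0.03369327]), 'joint_vel': array([ 1.48003785e-03,  1.58729567e-03,  6.82333217e-05, -4.59294915e-04,
       -1.82790331e-06,  1.01090469e-03,  3.30677456e-04]), 'joint_efforts': array([ 5.33777929e-04, -5.48699462e+01,  1.54624745e+00, -1.98121333e+01,
        9.27510584e-03,  8.64730566e-03, -1.13770412e-05]), 'position': array([0.25835086, 0.6765433 , 0.24914218]), 'ee_rot': array([-3.13933435e+00,  1.32654807e-04,  2.77689820e+00]), 'contact_force': array([-0.77875358, -0.18392475,  0.80985651]), 'torque': array([ 0.05373264, -0.01919405, -0.00133121]), 'grip_force': 0.0, 'finger_gap': 0.0853607348624459}
scene [[534.40100837   0.         281.61620853]
 [  0.         534.40100837 196.99385631]
 [  0.           0.           1.        ]] [ 0.99418691 -0.65550071  0.86304859] [ 0.77448187 -0.01562722  0.60097037] ['pixels', 'intrinsics', 'origin', 'orientation', 'shot']
top [[405.6510281    0.         277.03817961]
 [  0.         405.6510281  208.55560289]
 [  0.           0.           1.        ]] [4.56438694e-01 9.16958785e-04 9.99719441e-01] [ 0.16472721 -0.0304607  -1.58622476] ['pixels', 'intrinsics', 'origin', 'orientation', 'shot']
```

View pics/scene0.png

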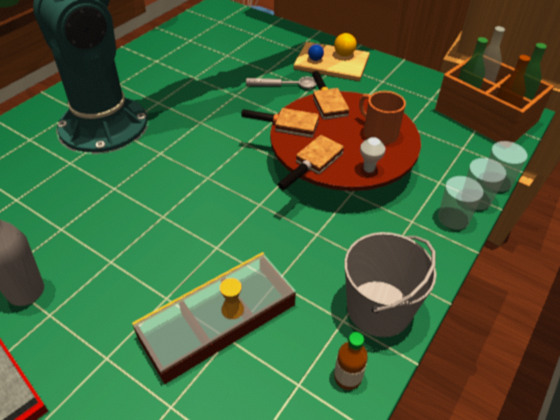

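View pics/top0.png

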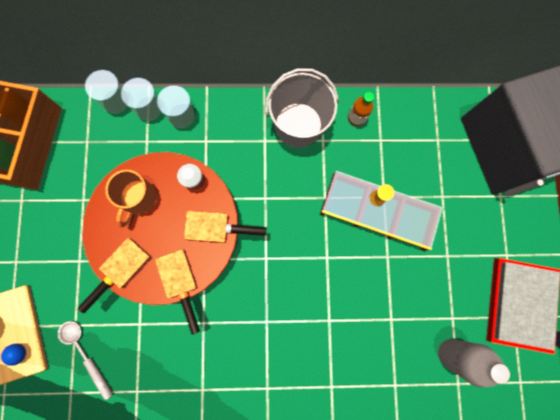

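The top view shows three paddles: boards at about (124,263), (175,275) and (206,227). The mug is at (127,190), there is a white item on the disc at (190,175), and the riser is at (382,210) with the jigger on its middle lane. In the scene view the robot's base is at upper left and the riser at lower centre.

```bash
cat > h.py <<'E'
import numpy as np, cv2
from scipy.spatial.transform import Rotation as Ro
from workcell import monitor, viewer, finder
def R(e): return Ro.from_euler('xyz',e)
def ray(p,uv):
    d=np.linalg.inv(p["intrinsics"])@np.array([uv[0],uv[1],1.]); d=d*[1,-1,-1]
    return np.array(p["origin"]),R(p["orientation"]).apply(d)
def onz(p,uv,z):
    o,d=ray(p,uv); return o+d*(z-o[2])/d[2]
def proj(p,X):
    c=R(p["orientation"]).inv().apply(np.atleast_2d(X)-p["origin"])*[1,-1,-1]
    q=c@np.array(p["intrinsics"]).T; return q[:,:2]/q[:,2:]
def tri(p1,a,p2,b):
    o1,d1=ray(p1,a);o2,d2=ray(p2,b)
    s=np.linalg.lstsq(np.stack([d1,-d2],1),o2-o1,rcond=None)[0]
    A=o1+s[0]*d1;B=o2+s[1]*d2; return (A+B)/2,np.linalg.norm(A-B)
E
python3 - <<'E'
from h import *
np.set_printoptions(precision=4,suppress=True)
P={n:viewer.capture(n) for n in("top","scene")}
D={}
for q in ["paddle_a","riser","lane_1","lane_2","lane_3","turntable_foot","copper_mug","jigger"]:
    for n in P:
        r=finder.place_of(P[n],q); D[q,n]=[x["xy"] for x in r if x["p"]>.3]
        print(q,n,[(np.round(x["xy"],1).tolist(),round(x["p"],2)) for x in r])
    if D[q,"top"] and D[q,"scene"]:
        for a in D[q,"top"]:
            print("   tri",[ (np.round(X,4).tolist(),round(e,4)) for b in D[q,"scene"] for X,e in [tri(P["top"],a,P["scene"],b)] if e<.012])
for m in finder.cut_out(P["top"],"paddle_a"):
    v,u=np.nonzero(m["mask"]); W=np.array([onz(P["top"],(a,b),.095)[:2] for a,b in zip(u,v)])
    c=W.mean(0); w,V=np.linalg.eigh(np.cov((W-c).T)); t=(W-c)@V[:,1]
    print(m["p"],m["extent"],c,V[:,1],t.min(),t.max())
E
```

```text
paddle_a top [([123.6, 262.0], 0.9), ([174.1, 272.3], 0.61), ([205.9, 226.5], 0.57)]
paddle_a scene [([331.6, 104.3], 0.87), ([297.5, 123.2], 0.75), ([317.6, 152.5], 0.64)]
   tri [([0.4927, 0.3131, 0.0845], np.float64(0.0022))]
   tri [([0.4675, 0.2004, 0.0862], np.float64(0.0001))]
   tri [([0.5668, 0.1301, 0.0949], np.float64(0.0016))]
riser top [([377.8, 212.2], 0.81)]
riser scene [([219.1, 321.0], 0.63)]
   tri [([0.6124, -0.2831, 0.0013], np.float64(0.0061))]
lane_1 top [([370.6, 232.0], 0.82), ([340.1, 221.8], 0.79), ([402.3, 244.7], 0.61)]
lane_1 scene []
lane_2 top [([370.6, 232.0], 0.82), ([340.1, 221.8], 0.79), ([402.3, 244.7], 0.61)]
lane_2 scene []
lane_3 top [([370.6, 232.0], 0.82), ([340.1, 221.8], 0.79), ([402.3, 244.7], 0.61)]
lane_3 scene []
turntable_foot top [([168.4, 228.3], 0.78)]
turntable_foot scene [([341.3, 159.4], 0.79), ([297.1, 121.2], 0.41)]
   tri [([0.5754, 0.2352, 0.0029], np.float64(0.0001))]
copper_mug top [([139.7, 193.5], 0.94), ([175.0, 271.9], 0.47)]
copper_mug scene [([382.6, 131.4], 0.66)]
   tri [([0.6463, 0.2824, 0.0909], np.float64(0.0035))]
   tri []
jigger top [([377.9, 196.9], 0.73), ([405.1, 244.0], 0.22)]
jigger scene [([229.4, 312.4], 0.73)]
   tri [([0.6395, -0.2757, 0.0457], np.float64(0.003))]
0.94 [183.6, 212.2, 266.5, 243.3] [0.5665 0.1097] [0.0957 0.9954] -0.11390095340546176 0.06593518038006091
0.79 [154.2, 251.0, 199.8, 335.9] [0.4457 0.187 ] [-0.9403 -0.3404] -0.0661069281960259 0.11280712000093343
0.71 [79.4, 239.7, 150.8, 314.9] [0.4747 0.3192] [-0.7504  0.661 ] -0.06908690682822054 0.1142046530646931
```

```bash
cat >> h.py <<'E'
np.set_printoptions(precision=4,suppress=True)
def delta(p0,R0,p1,R1):
    s=R0.inv().apply(np.array(p1)-p0)/.75; r=(R0.inv()*R1).as_rotvec()/(2*np.pi)
    return np.round(np.r_[s,r],4).tolist()
def plan(*targets,cur=None):
    "targets: (pos, Rotation); deltas chained, each from the one before"
    if cur is None:
        s=monitor.get_state(); cur=(s["position"],R(s["ee_rot"]))
    for t in targets:
        print(delta(*cur,*t)); cur=t
def frame(z,y):
    "rotation with tool z along z and closing axis near y"
    z=np.array(z,float);z/=np.linalg.norm(z); y=np.array(y,float);y-=z*(y@z);y/=np.linalg.norm(y)
    return Ro.from_matrix(np.stack([np.cross(y,z),y,z],1))
def log():
    s=monitor.get_state(); open("log.txt","a").write(repr([*s["joints"],*s["position"],*s["ee_rot"]])+"\n"); return s
E
sed -i 's/^def log.*/&/' h.py
python3 - <<'E'
from h import *
log()
P=viewer.capture("top")
L=[onz(P,u,0)[:2] for u in [(340.1,221.8),(370.6,232),(402.3,244.7)]]
print(L,[ (a-b) for a,b in zip(L,L[1:])],[np.linalg.norm(a-b) for a,b in zip(L,L[1:])])
d=L[0]-L[2]; print("yaw lane deg",np.degrees(np.arctan2(d[1],d[0]))-90)
az=-.29
plan(((.45,.35,.42),R([np.pi,0,.65+1.571])),((.5,-.15,.42),R([np.pi,0,az+1.571])))
E
```

```text
[array([ 0.587 , -0.1892]), array([ 0.5605, -0.2646]), array([ 0.5279, -0.3423])] [array([0.0265, 0.0754]), array([0.0327, 0.0777])] [np.float64(0.0799103009056845), np.float64(0.08429259029207792)]
yaw lane deg -21.12501869446038
[-0.3941, -0.3167, -0.2262, 0.0, 0.0, 0.0885]
[-0.571, -0.3505, -0.0, -0.0, -0.0, 0.1496]
```

Request:
drive_tool --pt "85 0 0 -0.226 0 0 0" --pt "85 0 0 -0.226 0 0 0" --pt "85 0 0 -0.226 0 0 0" --pt "85 -0.394 -0.317 -0.226 0 0 0.088" --pt "85 -0.394 -0.317 -0.226 0 0 0.088" --pt "85 -0.394 -0.317 -0.226 0 0 0.088" --pt "85 -0.394 -0.317 -0.226 0 0 0.088" --pt "85 -0.394 -0.317 -0.226 0 0 0.088" --pt "85 -0.394 -0.317 -0.226 0 0 0.088" --pt "85 -0.394 -0.317 -0.226 0 0 0.088"

```text
t: 2.35
position: [0.4534, 0.3434, 0.4206]
ee_rot: [3.141, 0.003, 2.213]
contact_force: [-0.6, 0.6, -0.1]
finger_gap: 0.0849
grip_force: 0.0
```

Request:
drive_tool --pt "85 -0.571 -0.35 0 0 0 0.15" --pt "85 -0.571 -0.35 0 0 0 0.15" --pt "85 -0.571 -0.35 0 0 0 0.15" --pt "85 -0.571 -0.35 0 0 0 0.15" --pt "85 -0.571 -0.35 0 0 0 0.15" --pt "85 -0.571 -0.35 0 0 0 0.15" --pt "85 -0.571 -0.35 0 0 0 0.15" --pt "85 -0.571 -0.35 0 0 0 0.15" --pt "85 -0.571 -0.35 0 0 0 0.15" --pt "85 -0.571 -0.35 0 0 0 0.15"

```text
t: 3.6
position: [0.502, -0.1488, 0.4196]
ee_rot: [-3.141, -0.001, 1.282]
contact_force: [-0.5, 0.4, -0.8]
finger_gap: 0.0849
grip_force: 0.0
```

Run:
```python
from h import *
s=log(); print(s["joints"],s["position"],s["ee_rot"],s["t"])
```

```text
[-0.4088  0.1966  0.7351  1.8733 -0.1464  1.1263  0.0912] [ 0.502  -0.1488  0.4196] [-3.1411 -0.0007  1.282 ] 3.6
```

Run:
```python
from h import *
h=np.array([-.096,-.995,0]); c=np.array([.5668,.130,0])
plan((c+.22*h+[0,0,.25],frame(-h,[1,0,0])))
```

```text
[0.093, 0.0332, 0.2262, 0.024, 0.249, -0.0241]
```

Request:
drive_tool --pt "85 0.093 0.033 0.226 0.024 0.249 -0.024" --pt "85 0.093 0.033 0.226 0.024 0.249 -0.024" --pt "85 0.093 0.033 0.226 0.024 0.249 -0.024" --pt "85 0.093 0.033 0.226 0.024 0.249 -0.024" --pt "85 0.093 0.033 0.226 0.024 0.249 -0.024" --pt "85 0.093 0.033 0.226 0.024 0.249 -0.024"

```text
t: 4.35
position: [0.5461, -0.0879, 0.2509]
ee_rot: [-3.07, -1.126, 1.362]
contact_force: [0.4, -0.1, -0.5]
finger_gap: 0.0852
grip_force: 0.0
```

Run:
```python
from h import *
s=log(); print(s["joints"],s["position"],s["ee_rot"],s["t"])
```

```text
[ 0.3294  0.698   0.2812  1.9637 -1.0995  1.5042  1.1521] [ 0.5461 -0.0879  0.2509] [-3.0704 -1.1256  1.3618] 4.35
```

Request:
drive_tool --pt "85 0 0 0 0 0 0.04" --pt "85 0 0 0 0 0 0.0" --pt "85 0 0 0 0 0 0" --pt "85 0 0 0 0 0 0"

```text
t: 4.85
position: [0.5456, -0.0885, 0.2506]
ee_rot: [-3.064, -1.119, 1.354]
contact_force: [0.4, 1.2, -0.8]
finger_gap: 0.0849
grip_force: 0.0
```

Run:
```python
from h import *
from scipy.optimize import least_squares
import itertools
s=log(); print(s["joints"],s["position"],s["ee_rot"],s["t"])
D=[eval(l,{"np":np,"float64":float}) for l in open("log.txt").read().replace("np.","").split("\n") if l]
def fk(q,par,sg):
    ax=[[0,0,1],[0,1,0],[0,0,1],[0,1,0],[0,0,1],[0,1,0],[0,0,1]]
    c,d1,L1,L2,L3,a,ty,a6=par; Rr=Ro.from_euler('z',c); p=np.zeros(3)
    off=[[0,0,0],[0,0,d1],[0,0,0],[a,0,L1],[0,0,0],[-a,0,L2],[a6,0,0]]
    for i in range(7):
        p=p+Rr.apply(off[i]); Rr=Rr*Ro.from_rotvec(np.array(ax[i])*sg[i]*q[i])
    p=p+Rr.apply([0,0,L3]); return p,Rr*Ro.from_euler('z',ty)
def res(par,sg):
    r=[]
    for d in D:
        p,Rr=fk(d[:7],par,sg); r+=[*(p-d[7:10]),*(.3*(Rr.inv()*R(d[10:])).as_rotvec())]
    return np.array(r)
out=[]
for s3,s5,s7,s1 in itertools.product([1,-1],repeat=4):
  for s2,s4,s6 in [(1,1,1)]:
    sg=[s1,s2,s3,s4,s5,s6,s7]
    f=least_squares(res,[0,.34,.4,.4,.25,0,1.57*1,0],args=(sg,)); f2=least_squares(res,[0,.34,.4,.4,.25,0,-1.57,0],args=(sg,))
    for g in(f,f2): out.append((np.abs(g.fun).max(),sg,g.x))
out.sort(key=lambda o:o[0])
for o in out[:3]: print(o)
```

```text
[ 0.3266  0.6957  0.285   1.9649 -1.0977  1.5002  1.1473] [ 0.5456 -0.0885  0.2506] [-3.0637 -1.1185  1.3535] 4.85
(np.float64(0.01391738443460982), [-1, 1, -1, 1, -1, 1, -1], array([-0.0514,  0.322 ,  0.5818,  0.4375,  0.3068,  0.0321,  1.534 ,
        0.0003]))
(np.float64(0.013917385682760557), [-1, 1, -1, 1, -1, 1, -1], array([-0.0514,  0.322 ,  0.5818,  0.4375,  0.3068,  0.0321,  1.534 ,
        0.0003]))
(np.float64(0.2694955459261653), [-1, 1, 1, 1, -1, 1, -1], array([-0.0985, -1.4585,  1.1696, -3.1804,  1.3248,  0.8879,  2.0194,
       -1.4979]))
```

Run:
```python
from h import *
h=np.array([-.096,-.995,0]); c=np.array([.5668,.130,0])
plan((c+.22*h+[0,0,.25],frame(-h,[1,0,0])))
```

```text
[-0.001, 0.0002, -0.0001, 0.0068, 0.0716, -0.0072]
```

Request:
drive_tool --pt "85 0 0 0 0.007 0.072 -0.007" --pt "85 0 0 0 0.007 0.072 -0.007" --pt "85 0 0 0 0.007 0.072 -0.007" --pt "85 0 0 0 0.007 0.072 -0.007" --pt "85 0 0 0 0.007 0.072 -0.007" --pt "85 0 0 0 0.007 0.072 -0.007"

```text
t: 5.6
position: [0.5455, -0.0897, 0.2513]
ee_rot: [1.599, -1.569, 3.017]
contact_force: [0.2, -0.4, -0.8]
finger_gap: 0.0847
grip_force: 0.0
```

```bash
cat > kin.py <<'E'
from h import *
from scipy.optimize import least_squares
SG=[-1,1,-1,1,-1,1,-1]
AX=np.array([[0,0,1],[0,1,0],[0,0,1],[0,1,0],[0,0,1],[0,1,0],[0,0,1]])
X0=np.r_[-.05,.322,.58,.4375,.307,.03,-.03,1.534,0,np.zeros(7)]
def fk(q,par):
    c,d1,L1,L2,L3,a,b,ty,a6=par[:9]; z=par[9:]; Rr=Ro.from_euler('z',c); p=np.zeros(3)
    off=[[0,0,0],[0,0,d1],[0,0,0],[a,0,L1],[0,0,0],[b,0,L2],[a6,0,0]]
    for i in range(7):
        p=p+Rr.apply(off[i]); Rr=Rr*Ro.from_rotvec(AX[i]*(SG[i]*q[i]+z[i]))
    return p+Rr.apply([0,0,L3]),Rr*Ro.from_euler('z',ty)
def fit():
    D=[eval(l,{"np":np,"float64":float}) for l in open("log.txt").read().replace("np.","").split("\n") if l]
    def res(par):
        r=[]
        for d in D:
            p,Rr=fk(d[:7],par); r+=[*(p-d[7:10]),*(.3*(Rr.inv()*R(d[10:])).as_rotvec())]
        return np.r_[r,.02*(par-X0)]
    f=least_squares(res,X0); return f.x,f.fun[:6*len(D)].reshape(-1,6)
E
python3 - <<'E'
from kin import *
s=log(); print(s["joints"],s["position"],s["ee_rot"],s["t"])
x,r=fit(); print(x); print(r*1000)
E
```

```text
[ 0.4752  0.8936  0.1254  1.9154 -1.1602  1.8013  1.3071] [ 0.5455 -0.0897  0.2513] [ 1.5993 -1.569   3.0172] 5.6
[-0.0637  0.3164  0.6062  0.4671  0.281   0.0523 -0.0023  1.5461  0.0131
 -0.0137 -0.0479  0.0437  0.0568 -0.0544 -0.0193  0.0121]
[[-3.7242  0.8533  0.6283  2.9662  5.748   1.1012]
 [-0.3429 -1.3856 -0.8059 -2.6931  3.7576 -1.1678]
 [ 0.1743 -0.2903 -0.336   1.4359 -0.4294 -1.115 ]
 [ 0.1355 -0.3002 -0.3555  1.4103 -0.4548 -1.1663]
 [ 0.4413  0.0364  0.8713  2.2118 -1.502   2.3639]]
```

Run:
```python
from h import *
h=np.array([-.096,-.995,0]); c=np.array([.5668,.130,0]); F=frame(-h,[1,0,0])
plan((c+.22*h+[0,0,.125],F))
```

```text
[-0.1684, -0.0001, 0.0011, -0.0, 0.0, 0.0003]
```

Request:
drive_tool --pt "85 -0.08 0 0 0 0 0" --pt "85 -0.14 0 0 0 0 0" --pt "85 -0.168 0 0 0 0 0" --pt "85 -0.168 0 0 0 0 0" --pt "85 -0.168 0 0 0 0 0"

```text
t: 6.22
position: [0.5458, -0.0901, 0.1259]
ee_rot: [1.04, -1.568, -2.707]
contact_force: [-0.2, 0.1, 0.1]
finger_gap: 0.0846
grip_force: 0.0
```

Run:
```python
from kin import *
s=log(); print(s["joints"],s["position"],s["ee_rot"],s["t"])
p=viewer.capture("scene"); cv2.imwrite("pics/s1.png",p["pixels"][...,::-1])
p=viewer.capture("top"); 
for m in finder.cut_out(p,"paddle_a"):
    v,u=np.nonzero(m["mask"]); W=np.array([onz(p,(a,b),.095)[:2] for a,b in zip(u,v)])
    c=W.mean(0); w,V=np.linalg.eigh(np.cov((W-c).T)); t=(W-c)@V[:,1]
    print(m["p"],m["extent"],c,V[:,1],t.min(),t.max())
```

```text
[ 0.4853  1.099   0.1093  1.8656 -1.1512  1.7352  1.4503] [ 0.5458 -0.0901  0.1259] [ 1.0397 -1.568  -2.707 ] 6.225
0.89 [78.5, 240.5, 152.3, 314.2] [0.4748 0.319 ] [-0.7476  0.6641] -0.0659083461280556 0.11304712747024552
0.63 [186.0, 208.9, 267.6, 243.3] [0.5661 0.1097] [0.0912 0.9958] -0.11418109538523438 0.0664063935067774
0.61 [155.2, 251.7, 200.0, 335.9] [0.4458 0.1872] [-0.9405 -0.3399] -0.06649551012507461 0.11262533134874084
```

View pics/s1.png

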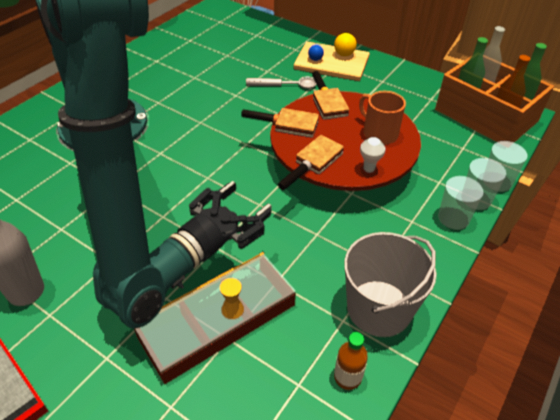

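The picture shows the gripper level at (230,225), pointing at paddle P3's handle at (295,175). The wrist at (130,295) is close to the riser. I'll come in at an angle of 70° to stay clear of the riser, and let the closing pads align the handle.

Run:
```python
from h import *
h=np.array([-.0934,-.9956,0]); c=np.array([.5665,.1295,0]); u=np.array([.342,.94,0]); F=frame(u,[1,-.3,0])
G=c+.105*h; print(G)
z=np.array([0,0,1])
plan((G-.12*u+.15*z,F),(G-.12*u+.092*z,F),(G+.092*z,F))
```

```text
[0.5567 0.025  0.    ]
[0.0323, -0.0402, -0.0008, -0.0402, -0.0002, 0.0004]
[-0.0773, 0.0, 0.0, 0.0, 0.0, 0.0]
[0.0, -0.0, 0.16, 0.0, 0.0, 0.0]
```

Request:
drive_tool --pt "85 0.032 -0.04 -0.001 -0.04 0 0" --pt "85 0.032 -0.04 -0.001 -0.04 0 0" --pt "85 0.032 -0.04 -0.001 -0.04 0 0" --pt "85 0.032 -0.04 -0.001 -0.04 0 0"

```text
t: 6.88
position: [0.5164, -0.088, 0.1486]
ee_rot: [1.074, -1.568, -2.991]
contact_force: [0.2, 0.4, -0.6]
finger_gap: 0.085
grip_force: 0.0
```

Request:
drive_tool --pt "85 -0.04 0 0 0 0 0" --pt "85 -0.077 0 0 0 0 0" --pt "85 -0.077 0 0 0 0 0"

```text
t: 7.25
position: [0.5161, -0.0874, 0.0891]
ee_rot: [-0.061, -1.569, -1.856]
contact_force: [-0.3, 0.2, 0.0]
finger_gap: 0.0848
grip_force: 0.0
```

Run:
```python
from kin import *
s=log(); print(s["joints"],s["position"],s["contact_force"])
h=np.array([-.0934,-.9956,0]); c=np.array([.5665,.1295,0]); u=np.array([.342,.94,0]); F=frame(u,[1,-.3,0])
G=c+.105*h; plan((G+[0,0,.092],F))
p=viewer.capture("scene"); cv2.imwrite("pics/s2.png",cv2.resize(p["pixels"][100:360,60:420,::-1],None,fx=2,fy=2))
```

```text
[ 0.5564  1.1517  0.0973  2.0388 -1.316   1.6474  1.6385] [ 0.5161 -0.0874  0.0891] [-0.3492  0.1574  0.0052]
[0.0036, 0.0, 0.1593, -0.0005, -0.0004, -0.0]
```

View pics/s2.png

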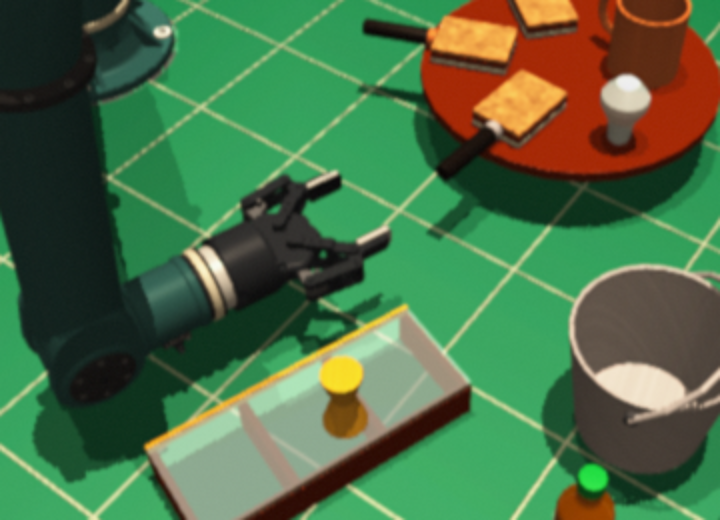

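The gripper is level, clear of the riser, and lined up with the handle at (470,150) in the crop. The wrist clears the tiles. Moving in.

Request:
drive_tool --pt "85 0.002 0 0.06 0 0 0" --pt "85 0.004 0 0.12 0 0 0" --pt "85 0.004 0 0.159 0 0 0" --pt "85 0.004 0 0.159 0 0 0" --pt "85 0.004 0 0.159 0 0 0"

```text
t: 7.92
position: [0.5564, 0.0234, 0.0942]
ee_rot: [1.11, -1.569, -3.029]
contact_force: [-0.2, 0.1, 0.1]
finger_gap: 0.0853
grip_force: 0.0
```

Request:
drive_tool --pt "60 0 0 0 0 0 0" --pt "40 0 0 0 0 0 0" --pt "30 0 0 0 0 0 0" --pt "22 0 0 0 0 0 0" --pt "10 0 0 0 0 0 0" --pt "10 0 0 0 0 0 0" --pt "10 0 0 0 0 0 0" --newtons 80

```text
t: 8.8
position: [0.5563, 0.0242, 0.0937]
ee_rot: [0.176, -1.569, -2.095]
contact_force: [-0.0, -1.1, -0.8]
finger_gap: 0.0186
grip_force: 77.7
```

Run:
```python
from kin import *
s=log(); print(s["joints"],s["position"],s["contact_force"],s["torque"],s["finger_gap"])
p=viewer.capture("scene"); cv2.imwrite("pics/s3.png",cv2.resize(p["pixels"][60:260,180:440,::-1],None,fx=2,fy=2))
```

```text
[ 0.4233  1.1391 -0.0161  2.1048 -1.5043  1.5507  1.672 ] [0.5563 0.0242 0.0937] [-0.0402 -1.099  -0.7575] [-0.9632  0.4237 -0.1184] 0.01857019824001995
```

View pics/s3.png

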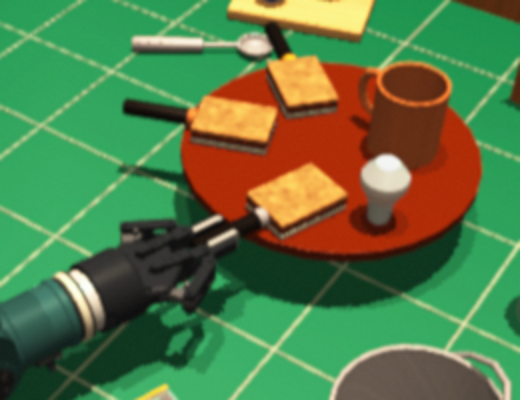

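P3 is gripped and now lies along the fingers, with its board at (298,198) in the crop just left of the white shaker. Lift, back off and roll.

Request:
drive_tool --pt "10 0.04 0 -0.02 0 0 0" --pt "10 0.09 0 -0.08 0 0 0" --pt "10 0.14 0 -0.13 0 0 0" --pt "10 0.14 0 -0.13 0 0 0" --pt "10 0.14 0 -0.13 0 0 0" --pt "10 0.14 0 -0.13 0 0 0" --newtons 120

```text
t: 9.6
position: [0.5227, -0.0659, 0.1978]
ee_rot: [-0.627, -1.568, -1.289]
contact_force: [-0.0, -0.1, -2.0]
finger_gap: 0.0178
grip_force: 117.1
```

Request:
drive_tool --pt "10 0 0 0 0 0 0.03" --pt "10 0 0 0 0 0 0.06" --pt "10 0 0 0 0 0 0.09" --pt "10 0 0 0 0 0 0.12" --pt "10 0 0 0 0 0 0.15" --pt "10 0 0 0 0 0 0.18" --pt "10 0 0 0 0 0 0.21" --pt "10 0 0 0 0 0 0.24" --pt "10 0 0 0 0 0 0.25" --pt "10 0 0 0 0 0 0.25"

```text
t: 10.85
position: [0.5227, -0.066, 0.1977]
ee_rot: [-1.569, 0.001, -0.346]
contact_force: [-0.5, 0.4, -2.9]
finger_gap: 0.0176
grip_force: 117.0
```

Request:
drive_tool --pt "10 0 0 0 0 0 0.03" --pt "10 0 0 0 0 0 0.06" --pt "10 0 0 0 0 0 0.09" --pt "10 0 0 0 0 0 0.12" --pt "10 0 0 0 0 0 0.15" --pt "10 0 0 0 0 0 0.18" --pt "10 0 0 0 0 0 0.21" --pt "10 0 0 0 0 0 0.24" --pt "10 0 0 0 0 0 0.25" --pt "10 0 0 0 0 0 0.25"

```text
t: 12.1
position: [0.5228, -0.0666, 0.198]
ee_rot: [-0.418, 1.569, 0.806]
contact_force: [0.3, 0.2, -2.5]
finger_gap: 0.0174
grip_force: 117.0
```

Run:
```python
from kin import *
s=log(); print(s["joints"],s["position"],R(s["ee_rot"]).as_matrix(),s["contact_force"],s["torque"],s["finger_gap"])
p=viewer.capture("scene"); cv2.imwrite("pics/s4.png",cv2.resize(p["pixels"][60:260,180:440,::-1],None,fx=2,fy=2))
# station: same height, handle at 70deg, slightly away from shaker
u=np.array([.342,.94,0]); F=frame(u,[-1,.3,0])
plan((np.array([.545,.022,.13]),F),(np.array([.545,.022,.094]),F))
```

```text
[ 0.3053  1.0071  0.3998  2.1318 -1.3937  1.9098 -1.5495] [ 0.5228 -0.0666  0.198 ] [[ 0.0015 -0.9405  0.3399]
 [ 0.0016  0.3399  0.9405]
 [-1.     -0.0009  0.002 ]] [ 0.3227  0.1975 -2.4618] [-1.5329  0.541  -0.0292] 0.017376754018499446
[0.0911, 0.0125, 0.1212, 0.0003, 0.0003, 0.0002]
[0.048, 0.0, 0.0, 0.0, 0.0, 0.0]
```

View pics/s4.png

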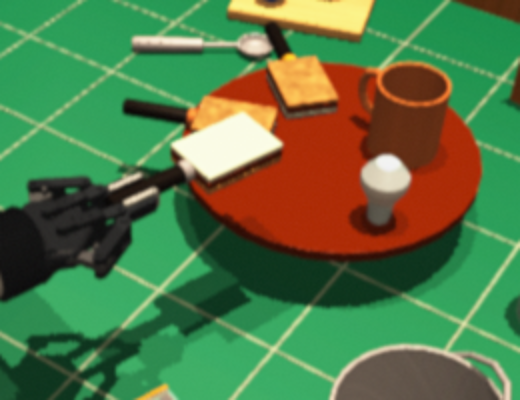

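P3's marble face is up, at (228,148) in the crop. I'll set it back on the disc.

Request:
drive_tool --pt "10 0.02 0.012 0.05 0 0 0" --pt "10 0.05 0.012 0.1 0 0 0" --pt "10 0.091 0.012 0.121 0 0 0" --pt "10 0.091 0.012 0.121 0 0 0" --pt "10 0.091 0.012 0.121 0 0 0" --pt "10 0.11 0.012 0.121 0 0 0" --pt "10 0.125 0.012 0.121 0 0 0" --pt "10 0.139 0.012 0.121 0 0 0" --pt "10 0.139 0.012 0.121 0 0 0"

```text
t: 13.28
position: [0.5452, 0.021, 0.0935]
ee_rot: [0.57, 1.569, 1.792]
contact_force: [-0.1, -0.1, -1.8]
finger_gap: 0.0173
grip_force: 117.3
```

Request:
drive_tool --pt "30 0 0 0 0 0 0" --pt "60 0 0 0 0 0 0" --pt "85 0 0 0 0 0 0" --pt "85 0 0 0 0 0 0" --pt "85 0 0 -0.06 0 0 0" --pt "85 0 0 -0.12 0 0 0" --pt "85 0 0 -0.16 0 0 0" --pt "85 0 0 -0.16 0 0 0"

```text
t: 14.28
position: [0.5042, -0.0944, 0.0939]
ee_rot: [-2.508, 1.569, -1.289]
contact_force: [-0.0, 0.2, -0.2]
finger_gap: 0.0856
grip_force: 0.0
```

```bash
cat >> h.py <<'E'
def paddles(z=.091,n="top"):
    "board centre by marble/cork+handle mask: PCA on the mask at height z"
    p=viewer.capture(n); out=[]
    for m in finder.cut_out(p,"paddle_a"):
        v,u=np.nonzero(m["mask"]); W=np.array([onz(p,(a,b),z)[:2] for a,b in zip(u,v)])
        c=W.mean(0); w,V=np.linalg.eigh(np.cov((W-c).T)); d=V[:,1]; t=(W-c)@d
        if -t.min()>t.max(): d=-d; t=-t   # d points to the handle
        out.append((m["p"],c-d*(-t.min()-.045),d)); print(round(m["p"],2),"board",out[-1][1],"handle dir",d,"ang",round(np.degrees(np.arctan2(d[1],d[0])),1),"len",round(np.ptp(t),3),m["extent"])
    return p,out
E
python3 - <<'E'
from kin import *
s=log(); print(s["joints"],s["position"],s["contact_force"],s["torque"],s["finger_gap"])
p,o=paddles(); cv2.imwrite("pics/t5.png",p["pixels"][...,::-1])
E
```

```text
[ 0.4545  1.1705  0.2662  2.0613 -1.3385  1.7918 -1.441 ] [ 0.5042 -0.0944  0.0939] [-0.008   0.2463 -0.2454] [-1.0034  0.3758  0.0473] 0.08558321361504526
0.92 board [0.4671 0.1958] handle dir [-0.9403 -0.3404] ang -160.1 len 0.182 [155.7, 250.2, 200.5, 336.8]
0.73 board [ 0.57   -0.3495] handle dir [0.3462 0.9381] ang 69.7 len 0.262 [321.9, 170.3, 440.4, 248.9]
0.72 board [0.5819 0.1229] handle dir [-0.3408 -0.9401] ang -109.9 len 0.184 [186.3, 199.1, 269.2, 243.5]
0.62 board [0.4922 0.3056] handle dir [-0.7498  0.6617] ang 138.6 len 0.184 [77.1, 240.1, 149.9, 314.2]
```

View pics/t5.png

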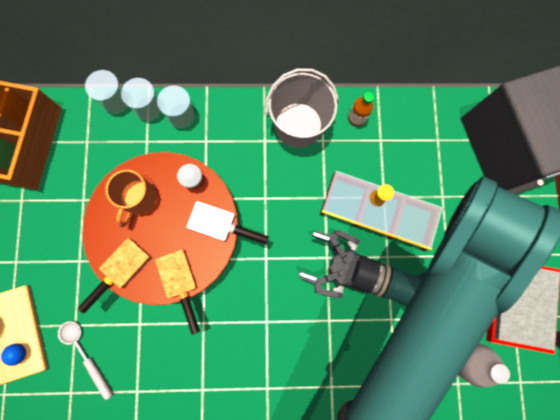

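P3 now shows marble up at (211,220), with its handle to (268,240). Next I'll fit the riser pose from both views while backing the tool out.

```bash
cat > riser.py <<'E'
from h import *
from scipy.optimize import minimize
S=[]
for n in ("top","scene"):
    p=viewer.capture(n); r=finder.cut_out(p,"riser"); print(n,[(x["p"],x["extent"]) for x in r]); S.append((p,r[0]["mask"]))
def cor(v):
    x,y,a=v; c,s=np.cos(a),np.sin(a)
    L=np.array([[i,j,k] for i in(-.05,.058) for j in(-.136,.136) for k in(0,.048)])
    return np.c_[x+c*L[:,0]-s*L[:,1],y+s*L[:,0]+c*L[:,1],L[:,2]]
def cost(v,ss=S):
    t=0
    for p,m in ss:
        h=cv2.convexHull((proj(p,cor(v))*16).astype(np.float32)).astype(np.int32)
        b=np.zeros(m.shape,np.uint8); cv2.fillConvexPoly(b,h,1,shift=4); t+=1-(b.astype(bool)&m).sum()/(b.astype(bool)|m).sum()
    return t
for ss in (S,S[:1],S[1:]):
    f=minimize(cost,[.612,-.283,-.37],args=(ss,),method="Nelder-Mead",options=dict(initial_simplex=[[.612,-.283,-.37],[.63,-.283,-.37],[.612,-.27,-.37],[.612,-.283,-.31]]))
    print(f.x,np.degrees(f.x[2]),f.fun)
E
python3 riser.py
python3 - <<'E'
from kin import *
u=np.array([.342,.94,0])
F=frame(u,[1,-.3,0]); Dn=R([np.pi,0,np.radians(70)]); T=np.array([.548,.029,.22])
print("after rolling, from",np.r_[.504,-.094,.25]); plan((T,Dn),cur=(np.array([.504,-.094,.25]),F))
E
```

```text
top [(0.98, [321.1, 167.7, 441.4, 249.9]), (0.36, [109.4, 167.3, 151.9, 226.9])]
scene [(0.67, [131.9, 252.2, 296.9, 380.5])]
[ 0.6066 -0.2815 -0.3494] -20.020235434728598 0.23589690143849995
[ 0.6078 -0.2839 -0.3683] -21.102081648584385 0.13218594748048262
[ 0.6072 -0.2793 -0.3466] -19.856550267761097 0.09185542168674699
after rolling, from [ 0.504 -0.094  0.25 ]
[-0.04, -0.0009, 0.1742, -0.0, -0.25, 0.0]
```

Request:
drive_tool --pt "85 -0.06 0 0 0 0 0" --pt "85 -0.13 0 0 0 0 -0.03" --pt "85 -0.208 0 0 0 0 -0.06" --pt "85 -0.208 0 0 0 0 -0.09" --pt "85 -0.208 0 0 0 0 -0.12" --pt "85 -0.208 0 0 0 0 -0.15" --pt "85 -0.208 0 0 0 0 -0.18" --pt "85 -0.208 0 0 0 0 -0.21" --pt "85 -0.208 0 0 0 0 -0.24" --pt "85 -0.208 0 0 0 0 -0.25"

```text
t: 15.82
position: [0.5042, -0.0908, 0.2506]
ee_rot: [-1.568, -0.003, -0.346]
contact_force: [-0.4, -0.4, 0.4]
finger_gap: 0.0847
grip_force: 0.0
```

Request:
drive_tool --pt "85 0 0 0 0 0 -0.03" --pt "85 0 0 0 0 0 -0.06" --pt "85 0 0 0 0 0 -0.09" --pt "85 0 0 0 0 0 -0.12" --pt "85 0 0 0 0 0 -0.15" --pt "85 0 0 0 0 0 -0.18" --pt "85 0 0 0 0 0 -0.21" --pt "85 0 0 0 0 0 -0.24" --pt "85 0 0 0 0 0 -0.25" --pt "85 0 0 0 0 0 -0.25"

```text
t: 17.08
position: [0.5042, -0.091, 0.2505]
ee_rot: [-0.445, -1.568, -1.473]
contact_force: [-0.2, -0.4, -0.6]
finger_gap: 0.085
grip_force: 0.0
```

Run:
```python
from kin import *
s=log(); print(s["joints"],s["position"],R(s["ee_rot"]).as_matrix())
plan((np.array([.548,.029,.20]),R([np.pi,0,np.radians(70)])),(np.array([.548,.029,.103]),R([np.pi,0,np.radians(70)])))
```

```text
[ 0.7081  0.8457 -0.0827  2.1276 -1.2587  1.5661  1.389 ] [ 0.5042 -0.091   0.2505] [[ 0.0002  0.9405  0.3397]
 [-0.0025 -0.3397  0.9405]
 [ 1.     -0.0011  0.0023]]
[-0.0677, 0.0006, 0.1702, -0.0004, -0.2504, 0.0002]
[0.0, -0.0, 0.1293, 0.0, 0.0, 0.0]
```

Request:
drive_tool --pt "85 -0.02 0 0.02 0 -0.03 0" --pt "85 -0.03 0 0.05 0 -0.06 0" --pt "85 -0.05 0 0.09 0 -0.09 0" --pt "85 -0.068 0 0.13 0 -0.12 0" --pt "85 -0.068 0 0.17 0 -0.15 0" --pt "85 -0.068 0 0.17 0 -0.18 0" --pt "85 -0.068 0 0.17 0 -0.21 0" --pt "85 -0.068 0 0.17 0 -0.24 0" --pt "85 -0.068 0 0.17 0 -0.25 0" --pt "70 -0.068 0 0.17 0 -0.25 0"

```text
t: 18.32
position: [0.5476, 0.0316, 0.199]
ee_rot: [-3.141, -0.002, 1.228]
contact_force: [0.4, -0.4, 0.6]
finger_gap: 0.0704
grip_force: 0.0
```

Run:
```python
from kin import *
s=log(); print(s["joints"],s["position"],s["ee_rot"])
p=viewer.capture("wrist"); cv2.imwrite("pics/w6.png",p["pixels"][...,::-1])
r=finder.place_of(p,"paddle_a"); print([(x["xy"],x["p"],onz(p,x["xy"],.091)) for x in r])
# predicted handle points for the top-view estimate
b=np.array([.5819,.1229]);d=np.array([-.3408,-.9401])
print(proj(p,[[*(b+t*d),.091] for t in(0,.045,.135)]))
plan((np.array([.548,.029,.103]),R([np.pi,0,np.radians(70)])))
```

```text
[-0.5365  0.494   0.5454  2.0687 -0.4042  0.6824 -0.0676] [0.5476 0.0316 0.199 ] [-3.1406 -0.0019  1.2284]
[([275.1, 60.8], 0.94, array([0.5813, 0.1241, 0.091 ])), ([44.6, 4.7], 0.83, array([0.4643, 0.1981, 0.091 ]))]
[[276.7477  62.4674]
 [276.2413 136.6348]
 [275.3961 260.4046]]
[0.0014, 0.0011, 0.1283, -0.0002, -0.0003, 0.0001]
```

View pics/w6.png

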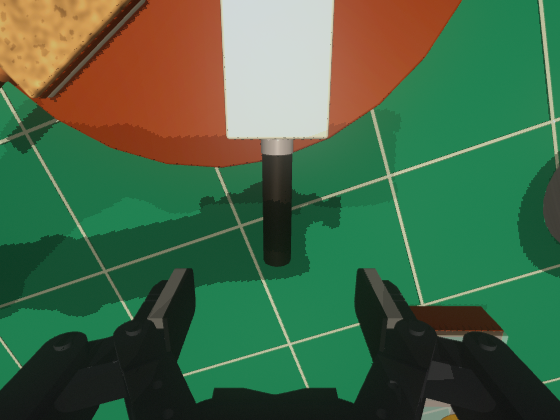

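Paddle P3 is directly below, with its handle from (276,137) to (276,262) centred between the pads. Lower and grip it.

Request:
drive_tool --pt "60 0.001 0.001 0.06 0 0 0" --pt "60 0.001 0.001 0.11 0 0 0" --pt "60 0.001 0.001 0.128 0 0 0" --pt "60 0.001 0.001 0.128 0 0 0" --pt "30 0.001 0.001 0.128 0 0 0" --pt "10 0.001 0.001 0.128 0 0 0" --pt "10 0.001 0.001 0.128 0 0 0" --pt "10 0.001 0.001 0.128 0 0 0" --pt "10 0.001 0.001 0.128 0 0 0" --pt "10 0.001 0.001 0.128 0 0 0" --newtons 110

```text
t: 19.68
position: [0.5493, 0.0286, 0.104]
ee_rot: [3.141, -0.002, 1.223]
contact_force: [-1.0, 0.3, 6.5]
finger_gap: 0.0156
grip_force: 107.8
```

```bash
cat >> h.py <<'E'
RO=np.array([.607,-.281,0.]); RY=np.radians(-20.3)
def lane(n,x,z,flip=0):
    "tool pose, TCP at riser x and lane n, tool down, tool x into the lane"
    y={1:.088,2:0,3:-.088}[n]; return RO+Ro.from_euler('z',RY).apply([x,y,0])+[0,0,z],R([np.pi,0,RY+flip*np.pi])
E
python3 - <<'E'
from kin import *
s=log(); print(s["joints"],s["position"],s["finger_gap"],s["grip_force"])
c=s["position"]; Rc=R(s["ee_rot"])
A=(c+[0,0,.12],Rc)
plan(A,lane(3,-.225,.22),lane(3,-.225,.04))
E
```

```text
[-0.4282  0.632   0.4128  2.1179 -0.5313  0.4901  0.0415] [0.5493 0.0286 0.104 ] 0.015647102912506514 107.84475445747375
[0.0003, 0.0002, -0.16, 0.0, 0.0, 0.0]
[-0.4773, -0.0877, 0.0043, -0.0001, -0.0004, 0.251]
[0.0, -0.0, 0.24, 0.0, 0.0, 0.0]
```

Request:
drive_tool --pt "10 0 0 -0.03 0 0 0" --pt "10 0 0 -0.08 0 0 0" --pt "10 0 0 -0.13 0 0 0" --pt "10 0 0 -0.16 0 0 0" --pt "10 0 0 -0.16 0 0 0" --pt "10 0 0 -0.16 0 0 0"

```text
t: 20.42
position: [0.5477, 0.0288, 0.2222]
ee_rot: [-3.139, -0.001, 1.223]
contact_force: [0.7, -0.1, -3.3]
finger_gap: 0.0157
grip_force: 107.8
```

Request:
drive_tool --pt "10 -0.05 -0.01 0.004 0 0 0.026" --pt "10 -0.1 -0.02 0.004 0 0 0.052" --pt "10 -0.15 -0.03 0.004 0 0 0.078" --pt "10 -0.2 -0.04 0.004 0 0 0.104" --pt "10 -0.25 -0.05 0.004 0 0 0.13" --pt "10 -0.3 -0.06 0.004 0 0 0.156" --pt "10 -0.36 -0.07 0.004 0 0 0.182" --pt "10 -0.42 -0.08 0.004 0 0 0.208" --pt "10 -0.477 -0.088 0.004 0 0 0.234" --pt "10 -0.477 -0.088 0.004 0 0 0.251"

```text
t: 21.68
position: [0.3619, -0.2882, 0.2193]
ee_rot: [3.141, 0.001, -0.365]
contact_force: [0.8, -0.0, -2.5]
finger_gap: 0.0161
grip_force: 108.0
```

Run:
```python
from kin import *
s=log(); print(s["joints"],s["position"],s["finger_gap"],s["torque"],s["contact_force"])
plan(lane(3,-.225,.045),lane(3,-.225,.029))
p=viewer.capture("scene"); cv2.imwrite("pics/s7.png",cv2.resize(p["pixels"][140:400,20:380,::-1],None,fx=2,fy=2))
```

```text
[-0.172   0.5003  1.0295  2.2387 -0.6519  0.7416 -0.625 ] [ 0.3619 -0.2882  0.2193] 0.016079362036152928 [0.1443 0.074  0.0095] [ 0.7829 -0.0389 -2.5478]
[0.0034, -0.0053, 0.2324, 0.0001, 0.0002, -0.0018]
[0.0, -0.0, 0.0213, 0.0, 0.0, 0.0]
```

View pics/s7.png

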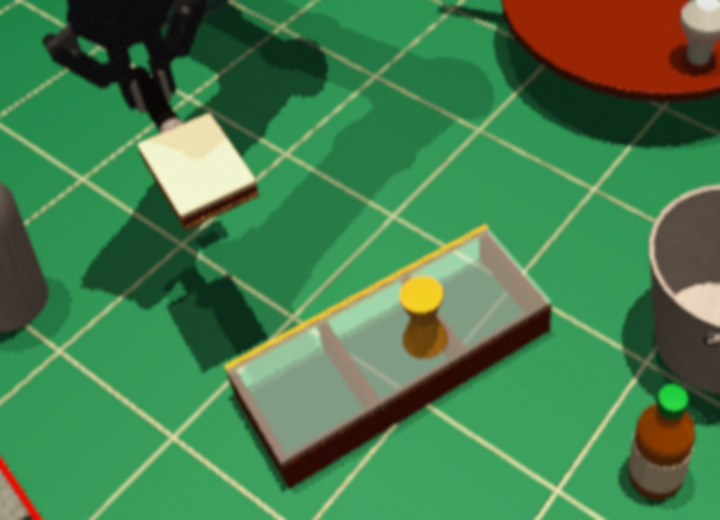

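P3 is held marble up at (198,168), in front of lane 3 (the left end in this crop). The jigger stands over the middle lane at (420,315).

Request:
drive_tool --pt "10 0.003 -0.005 0.07 0 0 -0.002" --pt "10 0.003 -0.005 0.14 0 0 -0.002" --pt "10 0.003 -0.005 0.2 0 0 -0.002" --pt "10 0.003 -0.005 0.232 0 0 -0.002" --pt "10 0.003 -0.005 0.232 0 0 -0.002" --pt "10 0.003 -0.005 0.232 0 0 -0.002"

```text
t: 22.48
position: [0.3683, -0.2824, 0.0461]
ee_rot: [-3.14, 0.0, -0.341]
contact_force: [0.5, -0.4, -1.6]
finger_gap: 0.0158
grip_force: 108.0
```

Run:
```python
from kin import *
s=log(); print(s["joints"],s["position"],s["finger_gap"],s["contact_force"])
w=viewer.capture("wrist"); p=viewer.capture("scene")
a=cv2.resize(p["pixels"][200:400,20:320,::-1],None,fx=1.34,fy=1.34)
b=cv2.resize(w["pixels"][...,::-1],(402,302))
H=max(a.shape[0],b.shape[0]); a=cv2.copyMakeBorder(a,0,H-a.shape[0],0,0,0); b=cv2.copyMakeBorder(b,0,H-b.shape[0],0,0,0)
im=np.hstack([a,b])[:,:800]; cv2.imwrite("pics/c8.png",im)
X=lambda x,y,z: RO+Ro.from_euler('z',RY).apply([x,y,0])+[0,0,z]
print("mouth edges lane3 in wrist",proj(w,[X(-.05,-.048,.0),X(-.05,-.128,0),X(-.05,-.048,.048),X(-.05,-.128,.048)]),"scene",proj(p,[X(-.05,-.136,.048),X(.058,-.136,.048),X(-.05,.136,.048),X(.058,.136,.048)]))
```

```text
[ 0.1877  0.7253  0.5162  2.3237 -1.1376  0.3706 -0.2119] [ 0.3683 -0.2824  0.0461] 0.015839911804788356 [ 0.5074 -0.4096 -1.5667]
mouth edges lane3 in wrist [[ 185.6738 -167.6026]
 [ 397.8057 -164.1718]
 [ 138.8101 -301.5653]
 [ 461.8695 -295.9979]] scene [[130.8824 322.6427]
 [158.89   371.0536]
 [261.9145 252.2877]
 [294.8957 290.7107]]
```

View pics/c8.png

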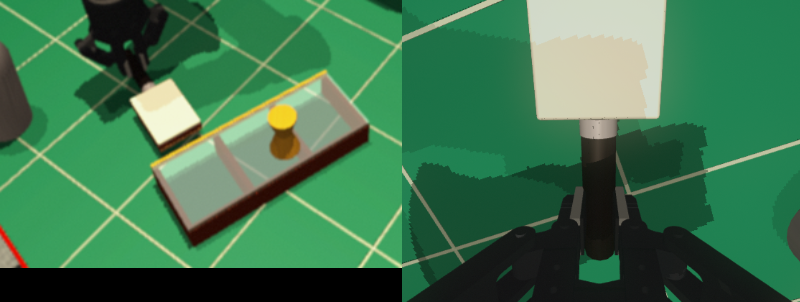

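The riser's corners project within about 2 px of the picture, and the board sits square in front of lane 3. Lower and slide it in.

Run:
```python
from kin import *
plan(lane(3,-.225,.029),lane(3,-.099,.029))
```

```text
[-0.0029, 0.0051, 0.0236, -0.0002, -0.0002, 0.0021]
[0.168, -0.0, -0.0, 0.0, 0.0, 0.0]
```

Request:
drive_tool --pt "10 -0.003 0.005 0.012 0 0 0.002" --pt "10 -0.003 0.005 0.0235 0 0 0.002" --pt "10 -0.003 0.005 0.0235 0 0 0.002" --pt "10 0.02 0.005 0.0235 0 0 0.002" --pt "10 0.04 0.005 0.0235 0 0 0.002" --pt "10 0.06 0.005 0.0235 0 0 0.002" --pt "10 0.06 0.005 0.0235 0 0 0.002"

```text
t: 23.45
position: [0.4108, -0.3012, 0.0282]
ee_rot: [-3.14, -0.001, -0.352]
contact_force: [0.1, 0.7, -1.8]
finger_gap: 0.0159
grip_force: 108.0
```

Run:
```python
from kin import *
s=log(); print(s["position"],s["finger_gap"],s["contact_force"],s["torque"])
plan(lane(3,-.099,.029))
p=viewer.capture("scene"); w=viewer.capture("wrist")
a=cv2.resize(p["pixels"][220:400,60:320,::-1],(520,360)); b=cv2.resize(w["pixels"][...,::-1],(280,210)); b=cv2.copyMakeBorder(b,0,150,0,0,0)
cv2.imwrite("pics/c9.png",np.hstack([a,b]))
```

```text
[ 0.4108 -0.3012  0.0282] 0.01585147806435304 [ 0.072   0.6997 -1.8097] [0.0368 0.1945 0.0764]
[0.104, 0.0015, -0.0009, -0.0002, -0.0002, 0.0003]
```

View pics/c9.png

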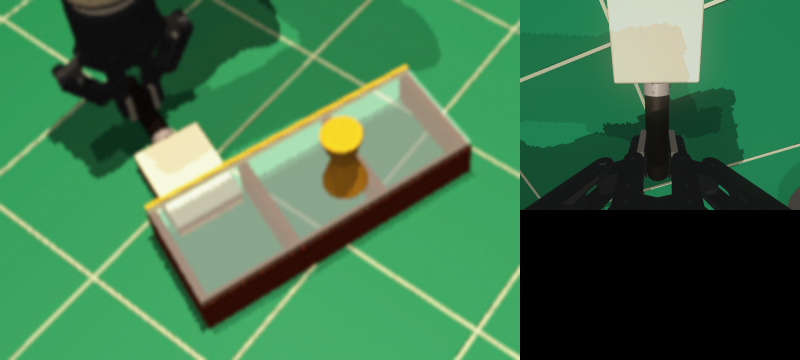

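The board's front is inside lane 3 (at about (205,205) in the crop) with no contact force. Continue in, lower and release.

Request:
drive_tool --pt "10 0.02 0.001 0 0 0 0" --pt "10 0.04 0.001 0 0 0 0" --pt "10 0.06 0.001 0 0 0 0" --pt "10 0.08 0.001 0 0 0 0" --pt "10 0.095 0.001 0 0 0 0" --pt "10 0.104 0.001 0 0 0 0" --pt "10 0.104 0.001 0.004 0 0 0" --pt "10 0.104 0.001 0.005 0 0 0"

```text
t: 24.55
position: [0.4829, -0.3291, 0.0249]
ee_rot: [-3.14, -0.002, -0.355]
contact_force: [1.4, -0.9, 2.8]
finger_gap: 0.0158
grip_force: 108.6
```

Request:
drive_tool --pt "20 0 0 0 0 0 0" --pt "25 0 0 0 0 0 0" --pt "32 0 0 0 0 0 0" --pt "40 0 0 0 0 0 0" --pt "40 0 0 0 0 0 0" --pt "40 0 0 -0.05 0 0 0" --pt "40 0 0 -0.12 0 0 0" --pt "40 0 0 -0.2 0 0 0" --pt "40 0 0 -0.27 0 0 0" --pt "40 0 0 -0.27 0 0 0"

```text
t: 25.8
position: [0.4837, -0.3312, 0.2311]
ee_rot: [3.141, -0.008, -0.354]
contact_force: [-0.1, 1.1, -0.7]
finger_gap: 0.0401
grip_force: 0.0
```

Run:
```python
from kin import *
s=log(); print(s["position"],s["joints"],s["finger_gap"],s["contact_force"])
w=viewer.capture("wrist"); cv2.imwrite("pics/w10.png",w["pixels"][...,::-1])
print("wrist",[(x["xy"],x["p"],onz(w,x["xy"],.011)) for x in finder.place_of(w,"paddle_a")])
print("lane3 x=0",lane(3,0,0)[0], "ferrule px expected",proj(w,[lane(3,-.045,.011)[0],lane(3,-.135,.011)[0],lane(3,-.05,.048)[0]]))
paddles()
```

```text
[ 0.4837 -0.3312  0.2311] [-0.1233  0.6284  0.9717  1.9766 -0.6779  0.8915 -0.7147] 0.04013051057356051 [-0.0681  1.1055 -0.7457]
wrist [([137.8, 32.4], 0.67, array([ 0.6492, -0.2626,  0.011 ]))]
lane3 x=0 [ 0.5765 -0.3635  0.    ] ferrule px expected [[272.7822 122.5461]
 [272.9314 211.3666]
 [272.5923 132.0908]]
0.9 board [0.4655 0.1949] handle dir [-0.9462 -0.3236] ang -161.1 len 0.172 [156.6, 249.0, 198.0, 331.9]
0.86 board [ 0.4857 -0.3073] handle dir [-0.9445  0.3284] ang 160.8 len 0.083 [395.9, 241.1, 408.1, 279.2]
0.81 board [0.4916 0.3053] handle dir [-0.7478  0.6639] ang 138.4 len 0.181 [78.6, 238.2, 151.5, 313.4]
```

View pics/w10.png

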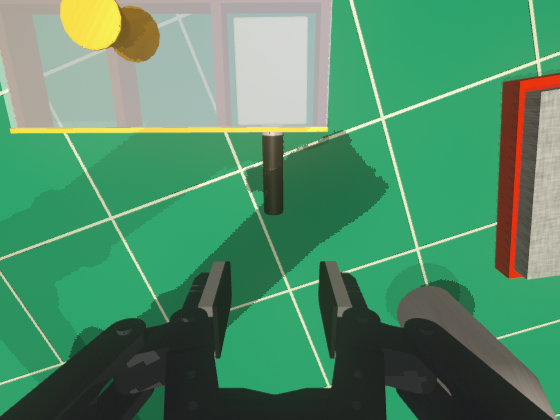

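P3 is in lane 3, marble up: board at (270,70), handle end at (273,214). It is about 3 mm short of full depth, so I'll nudge it with closed fingers.

Run:
```python
from kin import *
plan(lane(3,-.175,.15),lane(3,-.175,.028),lane(3,-.146,.028))
```

```text
[-0.0979, 0.0009, 0.101, -0.0004, 0.0004, 0.0001]
[0.0, -0.0, 0.1627, 0.0, 0.0, 0.0]
[0.0387, 0.0, 0.0, 0.0, 0.0, 0.0]
```

Request:
drive_tool --pt "0 -0.05 0.001 0.03 0 0 0" --pt "0 -0.098 0.001 0.1 0 0 0" --pt "0 -0.098 0.001 0.18 0 0 0" --pt "0 -0.098 0.001 0.263 0 0 0" --pt "0 -0.098 0.001 0.263 0 0 0" --pt "0 -0.098 0.001 0.263 0 0 0"

```text
t: 26.75
position: [0.4126, -0.3049, 0.0305]
ee_rot: [-3.141, 0.0, -0.356]
contact_force: [0.1, -0.4, 0.4]
finger_gap: 0.0002
grip_force: 0.0
```

Request:
drive_tool --pt "0 0.02 0 0 0 0 0" --pt "0 0.03 0 0 0 0 0" --pt "0 0.036 0 0 0 0 0" --pt "0 0.036 0 0 0 0 0"

```text
t: 27.25
position: [0.4391, -0.3133, 0.0302]
ee_rot: [-3.14, -0.001, -0.353]
contact_force: [-0.2, 0.5, 0.4]
finger_gap: 0.0002
grip_force: 0.0
```

Request:
drive_tool --pt "0 0.004 0 0 0 0 0" --pt "0 0.004 0 0 0 0 0"

```text
t: 27.5
position: [0.4411, -0.3142, 0.0297]
ee_rot: [-3.14, 0.0, -0.354]
contact_force: [-0.3, -0.4, 0.5]
finger_gap: -0.0003
grip_force: 0.3
```

Request:
drive_tool --pt "0 0.003 0 0 0 0 0" --pt "0 0.003 0 0 0 0 0"

```text
t: 27.75
position: [0.4431, -0.315, 0.0297]
ee_rot: [-3.14, 0.0, -0.354]
contact_force: [-1.8, 0.6, 0.1]
finger_gap: 0.0002
grip_force: 0.7
```

Request:
drive_tool --pt "0 0.003 0 0 0 0 0" --pt "0 0.003 0 0 0 0 0"

```text
t: 28.0
position: [0.4442, -0.3154, 0.0296]
ee_rot: [-3.139, 0.002, -0.354]
contact_force: [-3.8, 1.8, 3.2]
finger_gap: 0.0003
grip_force: 2.2
```

Request:
drive_tool --pt "0 -0.05 0 0 0 0 0" --pt "0 -0.05 0 -0.06 0 0 0" --pt "40 -0.05 0 -0.12 0 0 0" --pt "60 -0.05 0 -0.2 0 0 0" --pt "85 -0.05 0 -0.27 0 0 0" --pt "85 -0.05 0 -0.27 0 0 0" --pt "85 -0.05 0 -0.27 0 0 0"

```text
t: 28.88
position: [0.411, -0.3029, 0.2323]
ee_rot: [-3.139, -0.001, -0.353]
contact_force: [0.7, 0.8, -0.6]
finger_gap: 0.0848
grip_force: 0.0
```

Run:
```python
from kin import *
s=log(); print(s["position"],s["joints"])
w=viewer.capture("wrist"); r=finder.cut_out(w,"paddle_a"); print([(x["p"],x["extent"]) for x in r])
print(proj(w,[lane(3,-.045,.011)[0],lane(3,-.135,.011)[0],lane(3,-.05,.048)[0]]))
x,rr=fit(); print(np.abs(rr).max(0)*1000)
```

```text
[ 0.411  -0.3029  0.2323] [-0.1677  0.5373  1.013   2.1311 -0.6428  0.8155 -0.675 ]
[(0.7, [257.5, 31.4, 289.1, 127.9])]
[[274.9471  30.8643]
 [274.8233 133.5555]
 [274.8816  30.5481]]
[10.515   6.8014  5.4818  3.3817  8.9335  4.377 ]
```

The handle end moved to row 128, so P3 is against the back wall. Next is P2: grip its board from above and move it to the flip station.

Run:
```python
from kin import *
plan((np.array([.4,.1955-.03,.24]),R([np.pi,0,np.radians(20)])))
```

```text
[-0.2288, -0.5806, -0.01, -0.0004, 0.0001, -0.1119]
```

Request:
drive_tool --pt "85 -0.03 -0.07 -0.01 0 0 -0.02" --pt "85 -0.229 -0.581 -0.01 0 0 -0.112" --pt "85 -0.229 -0.581 -0.01 0 0 -0.112" --pt "85 -0.229 -0.581 -0.01 0 0 -0.112" --pt "85 -0.229 -0.581 -0.01 0 0 -0.112" --pt "85 -0.229 -0.581 -0.01 0 0 -0.112" --pt "85 -0.229 -0.581 -0.01 0 0 -0.112" --pt "85 -0.229 -0.581 -0.01 0 0 -0.112" --pt "85 -0.229 -0.581 -0.01 0 0 -0.112" --pt "85 -0.229 -0.581 -0.01 0 0 -0.112"

```text
t: 30.22
position: [0.3997, 0.1642, 0.2398]
ee_rot: [-3.141, 0.001, 0.349]
contact_force: [-0.6, -0.5, 0.7]
finger_gap: 0.0851
grip_force: 0.0
```

Run:
```python
from kin import *
s=log(); print(s["position"],s["joints"])
w=viewer.capture("wrist"); cv2.imwrite("pics/w11.png",w["pixels"][...,::-1])
for x in finder.place_of(w,"paddle_a"): print(x["xy"],x["p"],onz(w,x["xy"],.091))
for m in finder.cut_out(w,"paddle_a"):
    print(m["p"],m["extent"],cv2.minAreaRect(np.argwhere(m["mask"])[:,::-1].astype(np.float32)))
paddles()
```

```text
[0.3997 0.1642 0.2398] [-1.2568  0.3786  0.9914  2.2781 -0.4934  0.7118 -1.1347]
[263.2, 100.9] 0.69 [0.4659 0.1972 0.091 ]
[124.1, 5.7] 0.59 [0.4924 0.3079 0.091 ]
0.93 [0.0, 0.0, 203.9, 102.8] ((95.83767700195312, 34.896480560302734), (93.5567398071289, 216.99716186523438), 77.52953338623047)
0.67 [213.3, 27.8, 312.1, 271.7] ((261.5, 149.0), (238.0, 95.0), 90.0)
0.93 board [0.4922 0.3055] handle dir [-0.752   0.6592] ang 138.8 len 0.13 [97.2, 238.6, 151.1, 291.6]
0.56 board [ 0.4973 -0.3112] handle dir [ 0.9291 -0.3698] ang -21.7 len 0.077 [396.0, 240.9, 412.5, 274.4]
0.55 board [0.4672 0.195 ] handle dir [-0.9367 -0.35  ] ang -159.5 len 0.183 [154.7, 249.6, 199.4, 335.5]
```

Run:
```python
from kin import *
D=R([np.pi,0,np.radians(20)]); D7=R([np.pi,0,np.radians(70)])
B=np.array([.4645,.1962,0]); S=np.array([.575,.124,0])
z=lambda v:np.array([0,0,v])
plan((B+z(.17),D),(B+z(.102),D),(B+z(.16),D),(S+z(.16),D7),(S+z(.104),D7))
```

```text
[0.0951, -0.0113, 0.0941, -0.0002, -0.0001, -0.0003]
[0.0, -0.0, 0.0907, 0.0, 0.0, 0.0]
[0.0, 0.0, -0.0773, 0.0, 0.0, 0.0]
[0.1055, 0.1409, 0.0, -0.0, 0.0, -0.1389]
[0.0, -0.0, 0.0747, 0.0, 0.0, 0.0]
```

Request:
drive_tool --pt "85 0.05 -0.011 0.03 0 0 0" --pt "85 0.095 -0.011 0.094 0 0 0" --pt "85 0.095 -0.011 0.094 0 0 0" --pt "85 0.095 -0.011 0.15 0 0 0" --pt "85 0.095 -0.011 0.185 0 0 0" --pt "85 0.095 -0.011 0.185 0 0 0" --pt "60 0.095 -0.011 0.185 0 0 0" --pt "50 0.095 -0.011 0.185 0 0 0" --pt "50 0.095 -0.011 0.185 0 0 0" --pt "50 0.095 -0.011 0.185 0 0 0" --newtons 60

```text
t: 31.72
position: [0.4651, 0.1973, 0.1039]
ee_rot: [-3.14, -0.004, 0.349]
contact_force: [-1.5, -1.2, 6.1]
finger_gap: 0.0622
grip_force: 64.6
```

Request:
drive_tool --pt "50 0 0 -0.03 0 0 0" --pt "50 0 0 -0.077 0 0 0" --pt "50 0 0 -0.077 0 0 0" --pt "50 0 0 -0.077 0 0 0"

```text
t: 32.22
position: [0.4639, 0.1977, 0.1597]
ee_rot: [-3.14, -0.001, 0.35]
contact_force: [-0.4, 0.6, -2.2]
finger_gap: 0.0626
grip_force: 68.0
```

Request:
drive_tool --pt "50 0.03 0.04 0 0 0 -0.028" --pt "50 0.06 0.08 0 0 0 -0.056" --pt "50 0.09 0.12 0 0 0 -0.084" --pt "50 0.106 0.141 0 0 0 -0.112" --pt "50 0.106 0.141 0 0 0 -0.139" --pt "50 0.106 0.141 0 0 0 -0.139" --pt "50 0.106 0.141 0.04 0 0 -0.139" --pt "50 0.106 0.141 0.06 0 0 -0.139" --pt "50 0.106 0.141 0.074 0 0 -0.139" --pt "50 0.106 0.141 0.074 0 0 -0.139"

```text
t: 33.48
position: [0.5759, 0.1253, 0.1043]
ee_rot: [3.141, -0.002, 1.222]
contact_force: [0.6, -0.0, -2.2]
finger_gap: 0.0622
grip_force: 68.0
```

Request:
drive_tool --pt "70 0 0 0 0 0 0" --pt "75 0 0 0 0 0 0" --pt "80 0 0 0 0 0 0" --pt "80 0 0 -0.06 0 0 0" --pt "80 0 0 -0.14 0 0 0" --pt "80 0 0 -0.2 0 0 0" --pt "80 0 0 -0.2 0 0 0"

```text
t: 34.35
position: [0.5779, 0.1251, 0.2581]
ee_rot: [3.135, -0.007, 1.223]
contact_force: [0.3, 0.2, 0.0]
finger_gap: 0.08
grip_force: 0.0
```

Run:
```python
from kin import *
s=log(); print(s["position"],s["ee_rot"],s["joints"])
p,o=paddles(); 
w=viewer.capture("wrist"); 
for x in finder.place_of(w,"paddle_a"): print(x["xy"],x["p"],onz(w,x["xy"],.091))
u=np.array([.342,.94,0]); F=frame(u,[1,-.3,0])
G=np.array([.575,.124,0])-.105*u
plan((G-.12*u+[0,0,.25],F),(G-.12*u+[0,0,.094],F),(G+[0,0,.094],F))
```

```text
[0.5779 0.1251 0.2581] [ 3.1348 -0.0068  1.2226] [-0.7289  0.4715  0.6138  1.9351 -0.364   0.8357 -0.2689]
0.64 board [ 0.4961 -0.3107] handle dir [ 0.94   -0.3411] ang -19.9 len 0.078 [396.3, 240.3, 410.3, 276.4]
0.6 board [0.5676 0.1089] handle dir [-0.298  -0.9546] ang -107.3 len 0.164 [192.0, 206.8, 269.7, 248.1]
0.41 board [ 0.5697 -0.3508] handle dir [0.3397 0.9405] ang 70.1 len 0.267 [320.6, 169.4, 442.5, 250.4]
[273.1, 187.7] 0.65 [0.5751 0.1283 0.091 ]
[-0.3012, 0.0013, 0.0035, -0.0005, 0.25, -0.0001]
[-0.208, 0.0, 0.0, 0.0, 0.0, 0.0]
[0.0, 0.0, 0.16, 0.0, 0.0, 0.0]
```

Request:
drive_tool --pt "85 -0.08 0.001 0 0 0.0 0" --pt "85 -0.16 0.001 0.003 0 0.03 0" --pt "85 -0.24 0.001 0.003 0 0.06 0" --pt "85 -0.301 0.001 0.003 0 0.09 0" --pt "85 -0.301 0.001 0.003 0 0.12 0" --pt "85 -0.301 0.001 0.003 0 0.15 0" --pt "85 -0.301 0.001 0.003 0 0.18 0" --pt "85 -0.301 0.001 0.003 0 0.21 0" --pt "85 -0.301 0.001 0.003 0 0.24 0" --pt "85 -0.301 0.001 0.003 0 0.25 0"

```text
t: 35.8
position: [0.4987, -0.0884, 0.2502]
ee_rot: [-0.266, -1.563, -1.655]
contact_force: [0.8, 1.1, -0.0]
finger_gap: 0.0853
grip_force: 0.0
```

Request:
drive_tool --pt "85 -0.06 0 0 0 0 0" --pt "85 -0.12 0 0 0 0 0" --pt "85 -0.18 0 0 0 0 0" --pt "85 -0.2 0 0 0 0 0" --pt "85 -0.2 0 0 0 0 0" --pt "85 -0.2 0 0 0 0 0"

```text
t: 36.55
position: [0.4992, -0.0872, 0.1027]
ee_rot: [0.404, -1.568, -2.323]
contact_force: [0.2, -0.1, -0.3]
finger_gap: 0.0847
grip_force: 0.0
```

Run:
```python
from kin import *
s=log(); print(s["position"],R(s["ee_rot"]).as_matrix()[:,2],s["joints"])
p,o=paddles()
b=[x for x in o if x[0]>.3 and np.hypot(*(x[1]-[.575,.125]))<.06]
u=np.array([.342,.94,0]); F=frame(u,[1,-.3,0])
for x in b:
    G=np.r_[x[1]+.105*x[2],0]; print(G); plan((G-.1*u+[0,0,.0935],F),(G+[0,0,.0935],F))
```

```text
[ 0.4992 -0.0872  0.1027] [0.341  0.9401 0.0023] [ 0.6311  1.122   0.0227  2.0754 -1.2771  1.5766  1.6311]
0.98 board [0.5761 0.1252] handle dir [-0.3451 -0.9386] ang -110.2 len 0.181 [183.7, 202.4, 266.9, 248.7]
0.83 board [0.4931 0.3043] handle dir [-0.759   0.6511] ang 139.4 len 0.186 [79.0, 239.2, 151.9, 314.5]
0.76 board [ 0.5048 -0.3139] handle dir [ 0.9447 -0.3279] ang -19.1 len 0.068 [396.3, 241.9, 410.3, 274.1]
[0.5399 0.0267 0.    ]
[-0.0126, -0.0011, 0.0279, -0.0002, -0.0002, 0.0003]
[0.0, -0.0, 0.1334, 0.0, 0.0, 0.0]
```

Request:
drive_tool --pt "85 -0.0126 -0.001 0.028 0 0 0" --pt "85 -0.0126 -0.001 0.09 0 0 0" --pt "85 -0.0126 -0.001 0.14 0 0 0" --pt "85 -0.0126 -0.001 0.161 0 0 0" --pt "60 -0.0126 -0.001 0.161 0 0 0" --pt "35 -0.0126 -0.001 0.161 0 0 0" --pt "10 -0.0126 -0.001 0.161 0 0 0" --pt "10 -0.0126 -0.001 0.161 0 0 0" --pt "10 -0.0126 -0.001 0.161 0 0 0" --pt "10 -0.0126 -0.001 0.161 0 0 0" --newtons 100

```text
t: 37.9
position: [0.5397, 0.0261, 0.0918]
ee_rot: [0.321, -1.57, -2.241]
contact_force: [-0.1, -0.4, 0.1]
finger_gap: 0.0174
grip_force: 97.4
```

Request:
drive_tool --pt "10 0 0 0 0 0 0" --pt "10 0.04 0 -0.02 0 0 0" --pt "10 0.09 0 -0.08 0 0 0" --pt "10 0.14 0 -0.13 0 0 0" --pt "10 0.14 0 -0.13 0 0 0" --pt "10 0.14 0 -0.13 0 0 0" --newtons 120

```text
t: 38.65
position: [0.5062, -0.0647, 0.1965]
ee_rot: [-0.04, -1.57, -1.878]
contact_force: [0.2, 0.0, -1.7]
finger_gap: 0.0176
grip_force: 117.6
```

Run:
```python
from kin import *
s=log(); print(s["position"],s["joints"],s["finger_gap"],s["torque"])
```

```text
[ 0.5062 -0.0647  0.1965] [ 0.6141  0.9438 -0.0108  2.1494 -1.3101  1.5753  1.5217] 0.01756575009301732 [-1.5773  0.6405 -0.0078]
```

Request:
drive_tool --pt "10 0 0 0 0 0 0.03" --pt "10 0 0 0 0 0 0.06" --pt "10 0 0 0 0 0 0.09" --pt "10 0 0 0 0 0 0.12" --pt "10 0 0 0 0 0 0.15" --pt "10 0 0 0 0 0 0.18" --pt "10 0 0 0 0 0 0.21" --pt "10 0 0 0 0 0 0.24" --pt "10 0 0 0 0 0 0.25" --pt "10 0 0 0 0 0 0.25"

```text
t: 39.9
position: [0.5061, -0.0633, 0.1959]
ee_rot: [-1.568, 0.001, -0.345]
contact_force: [0.4, -0.0, -2.4]
finger_gap: 0.0175
grip_force: 117.5
```

Request:
drive_tool --pt "10 0 0 0 0 0 0.03" --pt "10 0 0 0 0 0 0.06" --pt "10 0 0 0 0 0 0.09" --pt "10 0 0 0 0 0 0.12" --pt "10 0 0 0 0 0 0.15" --pt "10 0 0 0 0 0 0.18" --pt "10 0 0 0 0 0 0.21" --pt "10 0 0 0 0 0 0.24" --pt "10 0 0 0 0 0 0.25" --pt "10 0 0 0 0 0 0.25"

```text
t: 41.15
position: [0.5062, -0.0642, 0.1963]
ee_rot: [-0.249, 1.569, 0.976]
contact_force: [0.9, -0.3, -2.3]
finger_gap: 0.0176
grip_force: 117.5
```

Run:
```python
from kin import *
s=log(); print(s["position"],s["joints"],s["finger_gap"],s["torque"])
u=np.array([.342,.94,0]); F=frame(u,[-1,.3,0])
paddles(.2)
plan((np.array([.543,.022,.13]),F),(np.array([.543,.022,.094]),F))
```

```text
[ 0.5062 -0.0642  0.1963] [ 0.3506  0.9966  0.3515  2.161  -1.3651  1.8627 -1.5235] 0.01757800219238588 [-1.6221  0.526   0.0028]
0.72 board [0.5422 0.0355] handle dir [-0.3304 -0.9439] ang -109.3 len 0.181 [219.4, 209.6, 314.5, 262.6]
0.6 board [0.4829 0.2721] handle dir [-0.7453  0.6667] ang 138.2 len 0.16 [79.1, 238.7, 150.8, 312.4]
0.56 board [ 0.5117 -0.2806] handle dir [ 0.943  -0.3329] ang -19.4 len 0.052 [397.2, 242.8, 409.3, 266.7]
[0.0891, -0.0067, 0.1251, 0.0003, 0.0003, 0.0002]
[0.048, 0.0, 0.0, 0.0, 0.0, 0.0]
```

Place it, release, back off, raise and roll the tool back.

Request:
drive_tool --pt "10 0.02 -0.006 0.05 0 0 0" --pt "10 0.05 -0.006 0.1 0 0 0" --pt "10 0.089 -0.006 0.125 0 0 0" --pt "10 0.089 -0.006 0.125 0 0 0" --pt "10 0.089 -0.006 0.125 0 0 0" --pt "10 0.11 -0.006 0.125 0 0 0" --pt "10 0.125 -0.006 0.125 0 0 0" --pt "10 0.138 -0.006 0.125 0 0 0" --pt "10 0.138 -0.006 0.125 0 0 0"

```text
t: 42.38
position: [0.5424, 0.0213, 0.0928]
ee_rot: [0.517, 1.569, 1.74]
contact_force: [0.7, -0.5, -1.5]
finger_gap: 0.0177
grip_force: 117.6
```

Request:
drive_tool --pt "30 0 0 0 0 0 0" --pt "60 0 0 0 0 0 0" --pt "85 0 0 0 0 0 0" --pt "85 0 0 0 0 0 0" --pt "85 0 0 -0.06 0 0 0" --pt "85 0 0 -0.12 0 0 0" --pt "85 0 0 -0.16 0 0 0" --pt "85 0 0 -0.16 0 0 0"

```text
t: 43.38
position: [0.5014, -0.094, 0.0931]
ee_rot: [-2.474, 1.569, -1.255]
contact_force: [-0.4, 0.2, 0.2]
finger_gap: 0.0851
grip_force: 0.0
```

Request:
drive_tool --pt "85 -0.06 0 0 0 0 0" --pt "85 -0.13 0 0 0 0 -0.03" --pt "85 -0.208 0 0 0 0 -0.06" --pt "85 -0.208 0 0 0 0 -0.09" --pt "85 -0.208 0 0 0 0 -0.12" --pt "85 -0.208 0 0 0 0 -0.15" --pt "85 -0.208 0 0 0 0 -0.18" --pt "85 -0.208 0 0 0 0 -0.21" --pt "85 -0.208 0 0 0 0 -0.24" --pt "85 -0.208 0 0 0 0 -0.25"

```text
t: 44.62
position: [0.5015, -0.0897, 0.25]
ee_rot: [-1.567, -0.003, -0.346]
contact_force: [-0.2, -0.8, 0.8]
finger_gap: 0.0849
grip_force: 0.0
```

Request:
drive_tool --pt "85 0 0 0 0 0 -0.03" --pt "85 0 0 0 0 0 -0.06" --pt "85 0 0 0 0 0 -0.09" --pt "85 0 0 0 0 0 -0.12" --pt "85 0 0 0 0 0 -0.15" --pt "85 0 0 0 0 0 -0.18" --pt "85 0 0 0 0 0 -0.21" --pt "85 0 0 0 0 0 -0.24" --pt "85 0 0 0 0 0 -0.25" --pt "85 0 0 0 0 0 -0.25"

```text
t: 45.88
position: [0.5014, -0.09, 0.2499]
ee_rot: [-0.34, -1.567, -1.577]
contact_force: [-0.4, -0.3, -0.0]
finger_gap: 0.0849
grip_force: 0.0
```

Run:
```python
from kin import *
s=log(); print(s["joints"],s["position"],R(s["ee_rot"]).as_matrix()[:,2])
p,o=paddles(.091)
x=min(o,key=lambda x:np.hypot(*(x[1]-[.575,.125])))
# is the board white?
uv=proj(p,[*x[1],.102])[0].astype(int); print("board colour",p["pixels"][uv[1],uv[0]])
a=np.arctan2(-x[2][1],-x[2][0]); D=R([np.pi,0,a]); T=np.r_[x[1]+.1*x[2],0]; print(T,np.degrees(a))
plan((T+[0,0,.2],D),(T+[0,0,.103],D))
```

```text
[ 0.7056  0.8463 -0.0771  2.1334 -1.2576  1.5691  1.3965] [ 0.5014 -0.09    0.2499] [0.339  0.9408 0.0031]
0.97 board [0.4912 0.3047] handle dir [-0.7501  0.6613] ang 138.6 len 0.181 [80.0, 238.8, 152.1, 313.1]
0.61 board [0.5791 0.1212] handle dir [-0.3464 -0.9381] ang -110.3 len 0.183 [185.7, 203.2, 268.9, 247.4]
0.52 board [ 0.5305 -0.3221] handle dir [ 0.9532 -0.3022] ang -17.6 len 0.04 [401.9, 242.7, 407.2, 259.5]
board colour [254 255 255]
[0.5444 0.0274 0.    ] 69.72981839017562
[-0.0667, 0.0006, 0.1671, -0.0011, -0.2504, 0.0008]
[-0.0, -0.0, 0.1293, 0.0, 0.0, 0.0]
```

Request:
drive_tool --pt "85 -0.02 0 0.02 0 -0.03 0" --pt "85 -0.03 0 0.05 0 -0.06 0" --pt "85 -0.05 0 0.09 0 -0.09 0" --pt "85 -0.067 0 0.13 0 -0.12 0" --pt "85 -0.067 0 0.167 0 -0.15 0" --pt "85 -0.067 0 0.167 0 -0.18 0" --pt "85 -0.067 0 0.167 0 -0.21 0" --pt "85 -0.067 0 0.167 0 -0.24 0" --pt "85 -0.067 0 0.167 0 -0.25 0" --pt "70 -0.067 0 0.167 0 -0.25 0"

```text
t: 47.22
position: [0.5441, 0.0298, 0.199]
ee_rot: [-3.141, -0.002, 1.229]
contact_force: [0.3, 0.2, 0.4]
finger_gap: 0.0707
grip_force: 0.0
```

Run:
```python
from kin import *
s=log(); print(s["joints"],s["position"],s["ee_rot"])
w=viewer.capture("wrist")
for x in finder.place_of(w,"paddle_a"): print(x["xy"],x["p"],onz(w,x["xy"],.091))
T=np.array([.5444,.0274,0]); D=R([np.pi,0,np.radians(70)])
plan((T+[0,0,.1035],D))
```

```text
[-0.5381  0.4906  0.5495  2.0767 -0.4065  0.6787 -0.0615] [0.5441 0.0298 0.199 ] [-3.1407 -0.002   1.2287]
[277.6, 59.7] 0.93 [0.5794 0.1225 0.091 ]
[0.0016, 0.001, 0.1275, -0.0002, -0.0003, 0.0001]
```

Request:
drive_tool --pt "60 0.001 0 0.06 0 0 0" --pt "60 0.001 0 0.11 0 0 0" --pt "60 0.001 0 0.127 0 0 0" --pt "60 0.001 0 0.127 0 0 0" --pt "30 0.001 0 0.127 0 0 0" --pt "10 0.001 0 0.127 0 0 0" --pt "10 0.001 0 0.127 0 0 0" --pt "10 0.001 0 0.127 0 0 0" --pt "10 0.001 0 0.127 0 0 0" --newtons 110

```text
t: 48.45
position: [0.5452, 0.0271, 0.1048]
ee_rot: [3.14, -0.002, 1.223]
contact_force: [-0.7, -0.9, 5.4]
finger_gap: 0.0155
grip_force: 108.0
```

Request:
drive_tool --pt "10 0 0 -0.03 0 0 0" --pt "10 0 0 -0.08 0 0 0" --pt "10 0 0 -0.13 0 0 0" --pt "10 0 0 -0.16 0 0 0" --pt "10 0 0 -0.16 0 0 0" --pt "10 0 0 -0.16 0 0 0" --pt "10 0 0 -0.16 0 0 0"

```text
t: 49.32
position: [0.5433, 0.0271, 0.2226]
ee_rot: [-3.139, -0.0, 1.223]
contact_force: [-0.8, 0.2, -2.3]
finger_gap: 0.0157
grip_force: 108.1
```

Run:
```python
from kin import *
s=log(); print(s["joints"],s["position"],s["finger_gap"],s["torque"],s["contact_force"])
plan(lane(2,-.225,.22),lane(2,-.225,.031))
```

```text
[-0.5648  0.4601  0.5877  2.0592 -0.3795  0.7304 -0.0849] [0.5433 0.0271 0.2226] 0.015721002686348892 [-0.2326  0.0419  0.0041] [-0.7616  0.2428 -2.2928]
[-0.3553, -0.0802, 0.0037, -0.0003, 0.0003, 0.251]
[0.0, -0.0, 0.252, 0.0, 0.0, 0.0]
```

Request:
drive_tool --pt "10 -0.04 -0.008 0.004 0 0 0.026" --pt "10 -0.08 -0.016 0.004 0 0 0.052" --pt "10 -0.12 -0.026 0.004 0 0 0.078" --pt "10 -0.16 -0.036 0.004 0 0 0.104" --pt "10 -0.2 -0.046 0.004 0 0 0.13" --pt "10 -0.24 -0.056 0.004 0 0 0.156" --pt "10 -0.29 -0.066 0.004 0 0 0.182" --pt "10 -0.34 -0.076 0.004 0 0 0.208" --pt "10 -0.355 -0.08 0.004 0 0 0.234" --pt "10 -0.355 -0.08 0.004 0 0 0.251"

```text
t: 50.58
position: [0.3959, -0.2037, 0.2202]
ee_rot: [-3.14, 0.002, -0.361]
contact_force: [-0.7, 0.7, -2.5]
finger_gap: 0.0155
grip_force: 108.2
```

Request:
drive_tool --pt "10 0 0 0.07 0 0 0" --pt "10 0 0 0.14 0 0 0" --pt "10 0 0 0.2 0 0 0" --pt "10 0 0 0.24 0 0 0" --pt "10 0 0 0.252 0 0 0" --pt "10 0 0 0.252 0 0 0" --pt "10 0 0 0.252 0 0 0"

```text
t: 51.45
position: [0.3975, -0.2028, 0.0318]
ee_rot: [-3.14, -0.0, -0.354]
contact_force: [0.6, 0.3, -1.9]
finger_gap: 0.0157
grip_force: 108.1
```

Run:
```python
from kin import *
s=log(); print(s["joints"],s["position"],s["ee_rot"],s["finger_gap"],s["contact_force"],s["torque"])
plan(lane(2,-.17,.029),lane(2,-.099,.029))
p=viewer.capture("scene"); cv2.imwrite("pics/s12.png",cv2.resize(p["pixels"][180:390,60:340,::-1],(800,600)))
```

```text
[ 0.0563  0.7322  0.436   2.3626 -1.26    0.3025 -0.2891] [ 0.3975 -0.2028  0.0318] [-3.1402 -0.0001 -0.3543] 0.0157226076230349 [ 0.5887  0.2783 -1.8545] [ 0.0876  0.1454 -0.0273]
[0.0715, 0.0009, 0.0037, -0.0002, -0.0, -0.0]
[0.0947, -0.0, -0.0, 0.0, 0.0, 0.0]
```

View pics/s12.png

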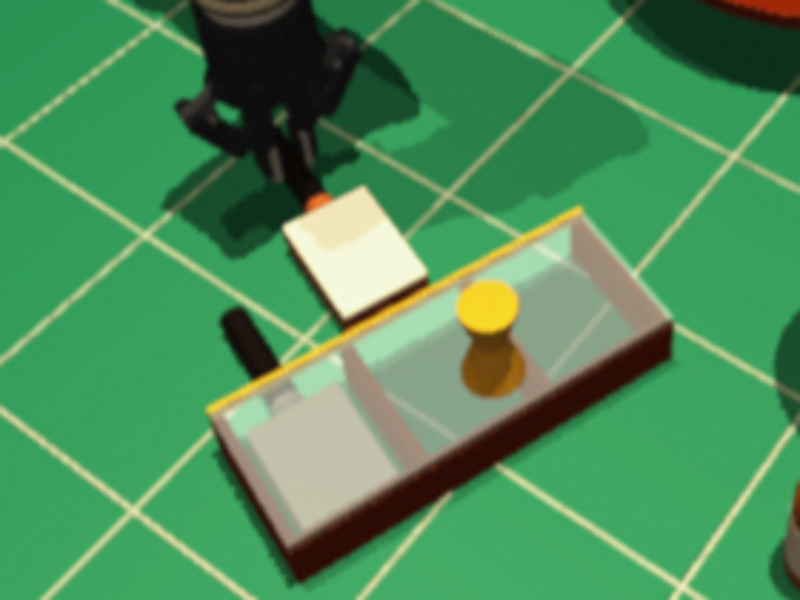

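P3 sits fully in lane 3. P2 (copper ferrule) is squared up before lane 2, with its board at (355,255). Slide it in.

Request:
drive_tool --pt "10 0.02 0.001 0.003 0 0 0" --pt "10 0.04 0.001 0.003 0 0 0" --pt "10 0.06 0.001 0.003 0 0 0" --pt "10 0.0715 0.001 0.003 0 0 0" --pt "10 0.0715 0.001 0.003 0 0 0"

```text
t: 52.12
position: [0.4482, -0.2219, 0.0297]
ee_rot: [-3.14, -0.001, -0.353]
contact_force: [-0.0, 0.8, -3.0]
finger_gap: 0.0153
grip_force: 108.1
```

Request:
drive_tool --pt "10 0.02 0 0 0 0 0" --pt "10 0.04 0 0 0 0 0" --pt "10 0.06 0 0 0 0 0" --pt "10 0.08 0 0 0 0 0" --pt "10 0.092 0 0 0 0 0" --pt "10 0.095 0 0 0 0 0" --pt "10 0.095 0 0.004 0 0 0" --pt "10 0.095 0 0.005 0 0 0"

```text
t: 53.12
position: [0.5141, -0.2467, 0.0258]
ee_rot: [-3.14, -0.0, -0.355]
contact_force: [0.1, 0.8, 0.8]
finger_gap: 0.0157
grip_force: 108.6
```

Run:
```python
from kin import *
s=log(); print(s["position"],s["finger_gap"],s["contact_force"])
p=viewer.capture("scene"); cv2.imwrite("pics/s13.png",cv2.resize(p["pixels"][180:390,60:340,::-1],(560,420)))
w=viewer.capture("wrist"); print([(x["p"],x["extent"]) for x in finder.cut_out(w,"paddle_a")])
plan(lane(2,-.175,.13),lane(2,-.175,.03),lane(2,-.141,.03))
```

```text
[ 0.5141 -0.2467  0.0258] 0.015669944049744935 [0.1183 0.7586 0.8468]
[(0.91, [432.0, 207.0, 516.3, 353.5]), (0.8, [250.0, 206.4, 301.4, 358.4]), (0.45, [0.0, 0.0, 559.2, 207.2])]
[-0.1013, -0.0002, -0.1387, -0.0003, -0.0001, -0.0001]
[0.0, -0.0, 0.1333, 0.0, 0.0, 0.0]
[0.0453, -0.0, -0.0, 0.0, 0.0, 0.0]
```

View pics/s13.png

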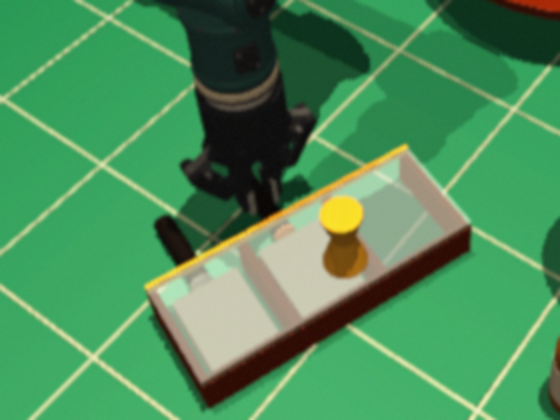

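P2 is inside lane 2 with its board at (320,250), and the jigger is undisturbed. Release, then nudge the handle end.

Request:
drive_tool --pt "20 0 0 0 0 0 0" --pt "25 0 0 0 0 0 0" --pt "32 0 0 0 0 0 0" --pt "40 0 0 0 0 0 0" --pt "40 0 0 0 0 0 0" --pt "40 0 0 -0.05 0 0 0" --pt "40 0 0 -0.1 0 0 0" --pt "20 -0.05 0 -0.139 0 0 0" --pt "0 -0.101 0 -0.139 0 0 0" --pt "0 -0.101 0 -0.139 0 0 0"

```text
t: 54.52
position: [0.4395, -0.2189, 0.1302]
ee_rot: [-3.138, 0.003, -0.357]
contact_force: [0.4, -0.8, 0.2]
finger_gap: 0.0002
grip_force: 0.0
```

Request:
drive_tool --pt "0 0 0 0.05 0 0 0" --pt "0 0 0 0.1 0 0 0" --pt "0 0 0 0.133 0 0 0" --pt "0 0 0 0.133 0 0 0" --pt "0 0.02 0 0.133 0 0 0" --pt "0 0.03 0 0.133 0 0 0" --pt "0 0.036 0 0.133 0 0 0" --pt "0 0.041 0 0.133 0 0 0" --pt "0 0.041 0 0.133 0 0 0"

```text
t: 55.65
position: [0.4722, -0.2309, 0.0304]
ee_rot: [-3.14, -0.0, -0.354]
contact_force: [0.2, 0.6, 0.8]
finger_gap: 0.0001
grip_force: 0.0
```

Request:
drive_tool --pt "0 0.004 0 0 0 0 0" --pt "0 0.004 0 0 0 0 0"

```text
t: 55.9
position: [0.4743, -0.2316, 0.0302]
ee_rot: [-3.139, 0.001, -0.354]
contact_force: [-1.5, -0.2, 0.3]
finger_gap: 0.0001
grip_force: 0.8
```

Request:
drive_tool --pt "0 -0.05 0 0 0 0 0" --pt "0 -0.05 0 -0.06 0 0 0" --pt "40 -0.05 0 -0.12 0 0 0" --pt "60 -0.05 0 -0.2 0 0 0" --pt "85 -0.05 0 -0.27 0 0 0" --pt "85 -0.05 0 -0.27 0 0 0" --pt "85 -0.05 0 -0.27 0 0 0"

```text
t: 56.78
position: [0.4395, -0.2187, 0.2325]
ee_rot: [-3.139, -0.0, -0.354]
contact_force: [-0.0, 0.8, -0.2]
finger_gap: 0.0849
grip_force: 0.0
```

Run:
```python
from kin import *
s=log(); print(s["position"],s["joints"])
w=viewer.capture("wrist"); print([(x["p"],x["extent"]) for x in finder.cut_out(w,"paddle_a")])
print(proj(w,[lane(2,-.045,.011)[0],lane(2,-.135,.011)[0],lane(3,-.135,.011)[0]]))
p,o=paddles()
x=min(o,key=lambda x:np.hypot(*(x[1]-[.492,.3055])))
a=np.arctan2(-x[2][1],-x[2][0]); print("P1 board dir",np.degrees(a))
plan((np.array([.45,.1,.25]),R([np.pi,0,np.radians(-20)])),(np.r_[x[1],.25],R([np.pi,0,a])))
```

```text
[ 0.4395 -0.2187  0.2325] [-0.3717  0.5199  1.0408  2.1705 -0.6434  0.801  -0.838 ]
[(0.97, [353.3, 29.3, 389.8, 127.2]), (0.59, [264.1, 27.0, 290.3, 127.4])]
[[275.8618  27.3964]
 [275.7055 130.6309]
 [366.6557 130.7053]]
0.71 board [ 0.4854 -0.3058] handle dir [-0.9274  0.3742] ang 158.0 len 0.048 [399.3, 242.0, 409.9, 260.7]
0.55 board [0.4921 0.3041] handle dir [-0.7513  0.66  ] ang 138.7 len 0.184 [80.6, 239.0, 152.7, 314.3]
0.51 board [ 0.524  -0.2349] handle dir [ 0.9426 -0.334 ] ang -19.5 len 0.079 [357.8, 228.0, 376.6, 266.5]
P1 board dir -41.29718974465836
[-0.1337, -0.4039, -0.0236, -0.0003, 0.0004, -0.0009]
[-0.0403, -0.275, -0.0, 0.0, -0.0, 0.0592]
```

P2's handle end now lines up with P3's, so both are fully in. Next is P1, taken by its board from above.

Request:
drive_tool --pt "85 -0.034 -0.1 -0.024 0 0 0" --pt "85 -0.067 -0.2 -0.024 0 0 0" --pt "85 -0.1 -0.3 -0.024 0 0 0" --pt "85 -0.134 -0.404 -0.024 0 0 0" --pt "85 -0.15 -0.49 -0.024 0 0 0.02" --pt "85 -0.16 -0.57 -0.024 0 0 0.04" --pt "85 -0.174 -0.679 -0.024 0 0 0.059" --pt "85 -0.174 -0.679 -0.024 0 0 0.059" --pt "85 -0.174 -0.679 -0.024 0 0 0.059" --pt "85 -0.174 -0.679 -0.024 0 0 0.059"

```text
t: 58.22
position: [0.4936, 0.3062, 0.2498]
ee_rot: [3.141, -0.0, -0.719]
contact_force: [0.3, 0.2, 0.1]
finger_gap: 0.0851
grip_force: 0.0
```

Run:
```python
from kin import *
s=log(); print(s["position"],s["ee_rot"],s["joints"])
w=viewer.capture("wrist")
for x in finder.place_of(w,"paddle_a"): print(x["xy"],x["p"],onz(w,x["xy"],.091))
p=viewer.capture("scene")
for x in finder.place_of(p,"paddle_a"): print(x["xy"],x["p"],onz(p,x["xy"],.091))
a=np.radians(-41.3); D=R([np.pi,0,a]); D7=R([np.pi,0,np.radians(70)]); Dm=R([np.pi,0,np.radians(15)])
B=np.array([.492,.3055,0]); S=np.array([.575,.124,0]); z=lambda v:np.array([0,0,v])
plan((B+z(.103),D),(B+z(.21),D),(np.array([.5,.22,.21]),Dm),(S+z(.21),D7),(S+z(.104),D7))
```

```text
[0.4936 0.3062 0.2498] [ 3.1407 -0.     -0.7195] [-1.4004  0.757   1.2499  1.9699 -0.8379  1.0682 -2.0568]
[276.9, 196.2] 0.56 [0.4897 0.3073 0.091 ]
[330.2, 102.3] 0.67 [0.4906 0.3111 0.091 ]
[-0.0051, -0.0027, 0.1978, -0.0001, 0.0001, -0.0012]
[0.0, 0.0, -0.1427, 0.0, 0.0, 0.0]
[0.0833, 0.0786, 0.0, 0.0, 0.0, -0.1564]
[0.0635, 0.1495, 0.0, -0.0, 0.0, -0.1528]
[0.0, -0.0, 0.1413, 0.0, 0.0, 0.0]
```

Request:
drive_tool --pt "85 -0.003 -0.002 0.06 0 0 -0.001" --pt "85 -0.003 -0.002 0.12 0 0 -0.001" --pt "85 -0.003 -0.002 0.17 0 0 -0.001" --pt "85 -0.003 -0.002 0.197 0 0 -0.001" --pt "85 -0.003 -0.002 0.197 0 0 -0.001" --pt "60 -0.003 -0.002 0.197 0 0 -0.001" --pt "50 -0.003 -0.002 0.197 0 0 -0.001" --pt "50 -0.003 -0.002 0.197 0 0 -0.001" --pt "50 -0.003 -0.002 0.197 0 0 -0.001" --pt "50 -0.003 -0.002 0.197 0 0 -0.001" --newtons 60

```text
t: 59.68
position: [0.4943, 0.3059, 0.1057]
ee_rot: [-3.138, -0.001, -0.72]
contact_force: [-1.1, -1.7, 6.6]
finger_gap: 0.0623
grip_force: 66.2
```

Request:
drive_tool --pt "50 0 0 -0.03 0 0 0" --pt "50 0 0 -0.08 0 0 0" --pt "50 0 0 -0.143 0 0 0" --pt "50 0 0 -0.143 0 0 0" --pt "50 0 0 -0.143 0 0 0"

```text
t: 60.3
position: [0.4923, 0.3065, 0.2106]
ee_rot: [-3.14, 0.002, -0.718]
contact_force: [0.8, 0.2, -2.2]
finger_gap: 0.0622
grip_force: 66.6
```

Run:
```python
from kin import *
s=log(); print(s["position"],s["ee_rot"],s["joints"],s["contact_force"])
D7=R([np.pi,0,np.radians(70)]); Dm=R([np.pi,0,np.radians(15)])
S=np.array([.575,.124,0]); z=lambda v:np.array([0,0,v])
plan((np.array([.5,.22,.21]),Dm),(S+z(.21),D7),(S+z(.105),D7))
```

```text
[0.4923 0.3065 0.2106] [-3.1405  0.0019 -0.7182] [-1.3673  0.7873  1.1858  2.0051 -0.8954  1.0036 -2.0159] [ 0.7905  0.2388 -2.2099]
[0.0837, 0.0801, 0.0005, -0.0003, 0.0002, -0.156]
[0.0635, 0.1495, 0.0, -0.0, 0.0, -0.1528]
[0.0, -0.0, 0.14, 0.0, 0.0, 0.0]
```

Request:
drive_tool --pt "50 0.015 0.013 0 0 0 -0.026" --pt "50 0.03 0.027 0 0 0 -0.052" --pt "50 0.045 0.04 0 0 0 -0.078" --pt "50 0.06 0.055 0 0 0 -0.104" --pt "50 0.075 0.068 0 0 0 -0.13" --pt "50 0.084 0.08 0 0 0 -0.156" --pt "50 0.084 0.08 0 0 0 -0.156"

```text
t: 61.18
position: [0.4999, 0.2185, 0.21]
ee_rot: [-3.14, 0.002, 0.258]
contact_force: [0.3, -0.4, -2.1]
finger_gap: 0.0625
grip_force: 66.6
```

Request:
drive_tool --pt "50 0.01 0.025 0 0 0 -0.026" --pt "50 0.02 0.05 0 0 0 -0.052" --pt "50 0.03 0.075 0 0 0 -0.078" --pt "50 0.045 0.1 0 0 0 -0.104" --pt "50 0.055 0.125 0 0 0 -0.13" --pt "50 0.0635 0.1495 0 0 0 -0.153" --pt "50 0.0635 0.1495 0 0 0 -0.153" --pt "50 0.0635 0.1495 0 0 0 -0.153"

```text
t: 62.18
position: [0.575, 0.1249, 0.2099]
ee_rot: [-3.139, -0.001, 1.221]
contact_force: [-0.1, 0.2, -1.4]
finger_gap: 0.0623
grip_force: 66.6
```

Request:
drive_tool --pt "50 0 0 0.05 0 0 0" --pt "50 0 0 0.1 0 0 0" --pt "50 0 0 0.13 0 0 0" --pt "50 0 0 0.14 0 0 0" --pt "50 0 0 0.14 0 0 0"

```text
t: 62.8
position: [0.5762, 0.125, 0.1062]
ee_rot: [3.141, -0.002, 1.223]
contact_force: [-0.0, 0.4, -1.0]
finger_gap: 0.0621
grip_force: 66.6
```

Run:
```python
from kin import *
s=log(); print(s["position"],s["ee_rot"],s["joints"],s["contact_force"],s["finger_gap"])
```

```text
[0.5762 0.125  0.1062] [ 3.1415 -0.0023  1.2228] [-0.6336  0.6805  0.4972  2.031  -0.5915  0.572  -0.0687] [-0.0187  0.4251 -1.038 ] 0.06209685991690917
```

Request:
drive_tool --pt "70 0 0 0 0 0 0" --pt "75 0 0 0 0 0 0" --pt "80 0 0 0 0 0 0" --pt "80 0 0 -0.06 0 0 0" --pt "80 0 0 -0.14 0 0 0" --pt "80 0 0 -0.2 0 0 0" --pt "80 0 0 -0.2 0 0 0"

```text
t: 63.68
position: [0.5786, 0.1234, 0.2598]
ee_rot: [3.135, -0.007, 1.222]
contact_force: [0.4, -0.3, -1.3]
finger_gap: 0.0796
grip_force: 0.0
```

Request:
drive_tool --pt "85 -0.08 0.001 0 0 0.0 0" --pt "85 -0.16 0.001 0.003 0 0.03 0" --pt "85 -0.24 0.001 0.003 0 0.06 0" --pt "85 -0.301 0.001 0.003 0 0.09 0" --pt "85 -0.301 0.001 0.003 0 0.12 0" --pt "85 -0.301 0.001 0.003 0 0.15 0" --pt "85 -0.301 0.001 0.003 0 0.18 0" --pt "85 -0.301 0.001 0.003 0 0.21 0" --pt "85 -0.301 0.001 0.003 0 0.24 0" --pt "85 -0.301 0.001 0.003 0 0.25 0"

```text
t: 64.92
position: [0.4996, -0.09, 0.2523]
ee_rot: [-0.171, -1.564, -1.751]
contact_force: [-0.6, 0.7, -0.3]
finger_gap: 0.0851
grip_force: 0.0
```

Request:
drive_tool --pt "85 -0.06 0 0 0 0 0" --pt "85 -0.12 0 0 0 0 0" --pt "85 -0.18 0 0 0 0 0" --pt "85 -0.2 0 0 0 0 0" --pt "85 -0.2 0 0 0 0 0" --pt "85 -0.2 0 0 0 0 0"

```text
t: 65.68
position: [0.5, -0.0888, 0.1046]
ee_rot: [0.507, -1.568, -2.426]
contact_force: [-0.3, 0.3, 0.0]
finger_gap: 0.0851
grip_force: 0.0
```

Run:
```python
from kin import *
s=log(); print(s["position"],R(s["ee_rot"]).as_matrix()[:,2],s["joints"])
p,o=paddles()
b=[x for x in o if x[0]>.3 and np.hypot(*(x[1]-[.575,.125]))<.06]
u=np.array([.342,.94,0]); F=frame(u,[1,-.3,0])
for x in b:
    G=np.r_[x[1]+.105*x[2],0]; print(G); plan((G-.1*u+[0,0,.0935],F),(G+[0,0,.0935],F))
```

```text
[ 0.5    -0.0888  0.1046] [0.341  0.94   0.0021] [ 0.5935  1.1222  0.0745  2.0751 -1.2893  1.6223  1.643 ]
0.81 board [ 0.5154 -0.2317] handle dir [-0.9364  0.3509] ang 159.5 len 0.067 [360.6, 227.0, 377.1, 261.7]
0.71 board [ 0.4858 -0.3071] handle dir [-0.938   0.3465] ang 159.7 len 0.069 [397.3, 242.6, 409.5, 273.1]
0.64 board [0.5752 0.1206] handle dir [-0.345  -0.9386] ang -110.2 len 0.186 [189.0, 207.5, 270.4, 247.8]
0.54 board [ 0.5711 -0.3484] handle dir [0.3355 0.9421] ang 70.4 len 0.261 [321.2, 170.8, 442.7, 247.2]
[0.539 0.022 0.   ]
[-0.015, -0.0018, 0.0233, -0.0002, -0.0002, 0.0003]
[0.0, -0.0, 0.1334, 0.0, 0.0, 0.0]
```

Request:
drive_tool --pt "85 -0.015 -0.001 0.028 0 0 0" --pt "85 -0.015 -0.001 0.09 0 0 0" --pt "85 -0.015 -0.001 0.14 0 0 0" --pt "85 -0.015 -0.001 0.157 0 0 0" --pt "60 -0.015 -0.001 0.157 0 0 0" --pt "35 -0.015 -0.001 0.157 0 0 0" --pt "10 -0.015 -0.001 0.157 0 0 0" --pt "10 -0.015 -0.001 0.157 0 0 0" --pt "10 -0.015 -0.001 0.157 0 0 0" --pt "10 -0.015 -0.001 0.157 0 0 0" --newtons 100

```text
t: 67.03
position: [0.5394, 0.0218, 0.0918]
ee_rot: [0.273, -1.57, -2.192]
contact_force: [1.2, -2.0, 0.1]
finger_gap: 0.0182
grip_force: 97.4
```

Request:
drive_tool --pt "10 0 0 0 0 0 0" --pt "10 0.04 0 -0.02 0 0 0" --pt "10 0.09 0 -0.08 0 0 0" --pt "10 0.14 0 -0.13 0 0 0" --pt "10 0.14 0 -0.13 0 0 0" --pt "10 0.14 0 -0.13 0 0 0" --newtons 120

```text
t: 67.78
position: [0.5059, -0.069, 0.1966]
ee_rot: [0.077, -1.57, -1.995]
contact_force: [0.7, 0.7, -3.0]
finger_gap: 0.0175
grip_force: 117.4
```

Run:
```python
from kin import *
s=log(); print(s["position"],s["joints"],s["finger_gap"],s["torque"],s["contact_force"])
```

```text
[ 0.5059 -0.069   0.1966] [ 0.5782  0.9468  0.0476  2.1456 -1.314   1.6215  1.5326] 0.017538999056672305 [-1.5693  0.5392  0.005 ] [ 0.6759  0.735  -2.9823]
```

Roll it over.

Request:
drive_tool --pt "10 0 0 0 0 0 0.03" --pt "10 0 0 0 0 0 0.06" --pt "10 0 0 0 0 0 0.09" --pt "10 0 0 0 0 0 0.12" --pt "10 0 0 0 0 0 0.15" --pt "10 0 0 0 0 0 0.18" --pt "10 0 0 0 0 0 0.21" --pt "10 0 0 0 0 0 0.24" --pt "10 0 0 0 0 0 0.25" --pt "10 0 0 0 0 0 0.25"

```text
t: 69.03
position: [0.5059, -0.0677, 0.1958]
ee_rot: [-1.568, 0.002, -0.345]
contact_force: [-0.9, 0.3, -2.5]
finger_gap: 0.0175
grip_force: 117.3
```

Request:
drive_tool --pt "10 0 0 0 0 0 0.03" --pt "10 0 0 0 0 0 0.06" --pt "10 0 0 0 0 0 0.09" --pt "10 0 0 0 0 0 0.12" --pt "10 0 0 0 0 0 0.15" --pt "10 0 0 0 0 0 0.18" --pt "10 0 0 0 0 0 0.21" --pt "10 0 0 0 0 0 0.24" --pt "10 0 0 0 0 0 0.25" --pt "10 0 0 0 0 0 0.25"

```text
t: 70.28
position: [0.506, -0.0686, 0.1963]
ee_rot: [-0.239, 1.569, 0.986]
contact_force: [-0.3, 0.3, -1.8]
finger_gap: 0.0175
grip_force: 117.3
```

Run:
```python
from kin import *
s=log(); print(s["position"],s["joints"],s["finger_gap"],s["torque"])
u=np.array([.342,.94,0]); F=frame(u,[-1,.3,0])
paddles(.2)
plan((np.array([.542,.02,.13]),F),(np.array([.542,.02,.094]),F))
```

```text
[ 0.506  -0.0686  0.1963] [ 0.3165  1.0134  0.4109  2.1571 -1.3659  1.914  -1.5112] 0.017517766461254067 [-1.5865  0.5625  0.0103]
0.59 board [0.5425 0.0313] handle dir [-0.3482 -0.9374] ang -110.4 len 0.183 [223.4, 208.2, 317.4, 259.1]
0.57 board [ 0.6078 -0.1691] handle dir [-0.3621 -0.9321] ang -111.2 len 0.169 [319.9, 172.3, 411.9, 241.2]
0.46 board [ 0.5404 -0.2157] handle dir [ 0.9354 -0.3536] ang -20.7 len 0.048 [363.8, 229.4, 374.9, 255.3]
[0.0891, -0.0048, 0.1277, 0.0003, 0.0003, 0.0002]
[0.048, 0.0, 0.0, 0.0, 0.0, 0.0]
```

Request:
drive_tool --pt "10 0.02 -0.005 0.05 0 0 0" --pt "10 0.05 -0.005 0.1 0 0 0" --pt "10 0.089 -0.005 0.127 0 0 0" --pt "10 0.089 -0.005 0.127 0 0 0" --pt "10 0.089 -0.005 0.127 0 0 0" --pt "10 0.11 -0.005 0.127 0 0 0" --pt "10 0.125 -0.005 0.127 0 0 0" --pt "10 0.138 -0.005 0.127 0 0 0" --pt "10 0.138 -0.005 0.127 0 0 0"

```text
t: 71.5
position: [0.542, 0.0186, 0.0928]
ee_rot: [0.524, 1.569, 1.747]
contact_force: [-1.0, 0.0, -1.4]
finger_gap: 0.0176
grip_force: 117.4
```

Request:
drive_tool --pt "30 0 0 0 0 0 0" --pt "60 0 0 0 0 0 0" --pt "85 0 0 0 0 0 0" --pt "85 0 0 0 0 0 0" --pt "85 0 0 -0.06 0 0 0" --pt "85 0 0 -0.12 0 0 0" --pt "85 0 0 -0.16 0 0 0" --pt "85 0 0 -0.16 0 0 0"

```text
t: 72.5
position: [0.5009, -0.0967, 0.0931]
ee_rot: [-2.481, 1.569, -1.262]
contact_force: [0.4, 0.8, -0.3]
finger_gap: 0.0853
grip_force: 0.0
```

Request:
drive_tool --pt "85 -0.06 0 0 0 0 0" --pt "85 -0.13 0 0 0 0 -0.03" --pt "85 -0.208 0 0 0 0 -0.06" --pt "85 -0.208 0 0 0 0 -0.09" --pt "85 -0.208 0 0 0 0 -0.12" --pt "85 -0.208 0 0 0 0 -0.15" --pt "85 -0.208 0 0 0 0 -0.18" --pt "85 -0.208 0 0 0 0 -0.21" --pt "85 -0.208 0 0 0 0 -0.24" --pt "85 -0.208 0 0 0 0 -0.25"

```text
t: 73.75
position: [0.5011, -0.0923, 0.25]
ee_rot: [-1.567, -0.003, -0.346]
contact_force: [0.3, 0.5, -0.1]
finger_gap: 0.0852
grip_force: 0.0
```

Request:
drive_tool --pt "85 0 0 0 0 0 -0.03" --pt "85 0 0 0 0 0 -0.06" --pt "85 0 0 0 0 0 -0.09" --pt "85 0 0 0 0 0 -0.12" --pt "85 0 0 0 0 0 -0.15" --pt "85 0 0 0 0 0 -0.18" --pt "85 0 0 0 0 0 -0.21" --pt "85 0 0 0 0 0 -0.24" --pt "85 0 0 0 0 0 -0.25" --pt "85 0 0 0 0 0 -0.25"

```text
t: 75.0
position: [0.501, -0.0927, 0.2499]
ee_rot: [-0.343, -1.568, -1.573]
contact_force: [-0.5, 0.3, -0.1]
finger_gap: 0.0851
grip_force: 0.0
```

Run:
```python
from kin import *
s=log(); print(s["joints"],s["position"],R(s["ee_rot"]).as_matrix()[:,2])
p,o=paddles(.091)
x=min(o,key=lambda x:np.hypot(*(x[1]-[.575,.125])))
uv=proj(p,[*x[1],.102])[0].astype(int); print("board colour",p["pixels"][uv[1],uv[0]])
a=np.arctan2(-x[2][1],-x[2][0]); D=R([np.pi,0,a]); T=np.r_[x[1]+.1*x[2],0]; print(T,np.degrees(a))
plan((T+[0,0,.2],D),(T+[0,0,.103],D))
```

```text
[ 0.6939  0.8466 -0.0549  2.1308 -1.2573  1.5856  1.4001] [ 0.501  -0.0927  0.2499] [0.339  0.9408 0.003 ]
0.67 board [0.5788 0.1194] handle dir [-0.3444 -0.9388] ang -110.1 len 0.183 [190.0, 203.0, 270.2, 244.5]
0.51 board [ 0.5316 -0.3238] handle dir [ 0.94   -0.3413] ang -20.0 len 0.04 [399.5, 244.0, 411.6, 259.1]
board colour [254 255 255]
[0.5443 0.0255 0.    ] 69.85413334568116
[-0.0667, 0.0007, 0.1682, -0.0008, -0.2504, 0.0005]
[0.0, -0.0, 0.1293, 0.0, 0.0, 0.0]
```

Request:
drive_tool --pt "85 -0.02 0 0.02 0 -0.03 0" --pt "85 -0.03 0 0.05 0 -0.06 0" --pt "85 -0.05 0 0.09 0 -0.09 0" --pt "85 -0.067 0 0.13 0 -0.12 0" --pt "85 -0.067 0 0.168 0 -0.15 0" --pt "85 -0.067 0 0.168 0 -0.18 0" --pt "85 -0.067 0 0.168 0 -0.21 0" --pt "85 -0.067 0 0.168 0 -0.24 0" --pt "85 -0.067 0 0.168 0 -0.25 0" --pt "70 -0.067 0 0.168 0 -0.25 0"

```text
t: 76.35
position: [0.5439, 0.0277, 0.199]
ee_rot: [-3.141, -0.002, 1.228]
contact_force: [-0.6, -0.1, 0.3]
finger_gap: 0.0703
grip_force: 0.0
```

Run:
```python
from kin import *
s=log(); print(s["joints"],s["position"],s["ee_rot"])
w=viewer.capture("wrist")
for x in finder.place_of(w,"paddle_a"): print(x["xy"],x["p"],onz(w,x["xy"],.091))
plan((np.array([.5443,.0255,.1035]),R([np.pi,0,np.radians(70)])))
```

```text
[-0.5461  0.494   0.5665  2.0777 -0.4195  0.6814 -0.0444] [0.5439 0.0277 0.199 ] [-3.1407 -0.002   1.2285]
[278.6, 63.4] 0.94 [0.5791 0.1182 0.091 ]
[0.0017, 0.0011, 0.1275, -0.0002, -0.0003, 0.0001]
```

Request:
drive_tool --pt "60 0.001 0 0.06 0 0 0" --pt "60 0.001 0 0.11 0 0 0" --pt "60 0.001 0 0.127 0 0 0" --pt "60 0.001 0 0.127 0 0 0" --pt "30 0.001 0 0.127 0 0 0" --pt "10 0.001 0 0.127 0 0 0" --pt "10 0.001 0 0.127 0 0 0" --pt "10 0.001 0 0.127 0 0 0" --pt "10 0.001 0 0.127 0 0 0" --newtons 110

```text
t: 77.58
position: [0.545, 0.0251, 0.1048]
ee_rot: [3.14, -0.002, 1.223]
contact_force: [-0.3, -0.9, 5.4]
finger_gap: 0.0157
grip_force: 108.3
```

Request:
drive_tool --pt "10 0 0 -0.03 0 0 0" --pt "10 0 0 -0.08 0 0 0" --pt "10 0 0 -0.13 0 0 0" --pt "10 0 0 -0.16 0 0 0" --pt "10 0 0 -0.16 0 0 0" --pt "10 0 0 -0.16 0 0 0" --pt "10 0 0 -0.16 0 0 0"

```text
t: 78.45
position: [0.5432, 0.0252, 0.2227]
ee_rot: [-3.139, -0.0, 1.223]
contact_force: [-0.4, -1.0, -1.5]
finger_gap: 0.0161
grip_force: 108.0
```

Run:
```python
from kin import *
s=log(); print(s["joints"],s["position"],s["finger_gap"],s["torque"],s["contact_force"])
plan(lane(1,-.225,.22),lane(1,-.225,.031))
```

```text
[-0.5734  0.4635  0.6053  2.0602 -0.3917  0.7329 -0.0684] [0.5432 0.0252 0.2227] 0.016115581746665476 [-0.1822  0.0661 -0.0242] [-0.3529 -0.9748 -1.5018]
[-0.2355, -0.0801, 0.0038, -0.0003, 0.0003, 0.251]
[0.0, -0.0, 0.252, 0.0, 0.0, 0.0]
```

Request:
drive_tool --pt "10 -0.025 -0.008 0.004 0 0 0.026" --pt "10 -0.05 -0.016 0.004 0 0 0.052" --pt "10 -0.075 -0.026 0.004 0 0 0.078" --pt "10 -0.1 -0.036 0.004 0 0 0.104" --pt "10 -0.125 -0.046 0.004 0 0 0.13" --pt "10 -0.15 -0.056 0.004 0 0 0.156" --pt "10 -0.18 -0.066 0.004 0 0 0.182" --pt "10 -0.21 -0.076 0.004 0 0 0.208" --pt "10 -0.2355 -0.08 0.004 0 0 0.234" --pt "10 -0.2355 -0.08 0.004 0 0 0.251"

```text
t: 79.7
position: [0.4261, -0.1216, 0.2203]
ee_rot: [-3.141, 0.002, -0.362]
contact_force: [0.0, -0.0, -1.9]
finger_gap: 0.0159
grip_force: 108.1
```

Request:
drive_tool --pt "10 0 0 0.07 0 0 0" --pt "10 0 0 0.14 0 0 0" --pt "10 0 0 0.2 0 0 0" --pt "10 0 0 0.24 0 0 0" --pt "10 0 0 0.252 0 0 0" --pt "10 0 0 0.252 0 0 0" --pt "10 0 0 0.252 0 0 0"

```text
t: 80.58
position: [0.4279, -0.1205, 0.0319]
ee_rot: [-3.14, -0.0, -0.354]
contact_force: [0.5, 0.5, -1.7]
finger_gap: 0.0155
grip_force: 108.0
```

Run:
```python
from kin import *
s=log(); print(s["joints"],s["position"],s["ee_rot"],s["finger_gap"],s["contact_force"],s["torque"])
plan(lane(1,-.17,.029),lane(1,-.099,.029))
w=viewer.capture("wrist"); r=finder.place_of(w,"paddle_a"); print([(x["xy"],x["p"]) for x in r], proj(w,[lane(1,-.125,.018)[0]]))
```

```text
[-0.1634  0.7401  0.468   2.3674 -1.2977  0.3228 -0.4478] [ 0.4279 -0.1205  0.0319] [-3.1402 -0.0001 -0.3544] 0.015474429906341739 [ 0.4844  0.4994 -1.7439] [0.0497 0.1405 0.0323]
[0.0716, 0.0006, 0.0038, -0.0002, -0.0, -0.0]
[0.0947, -0.0, -0.0, 0.0, 0.0, 0.0]
[([275.4, 39.5], 0.61)] [[276.3449  40.638 ]]
```

Request:
drive_tool --pt "10 0.02 0.001 0.003 0 0 0" --pt "10 0.04 0.001 0.003 0 0 0" --pt "10 0.06 0.001 0.003 0 0 0" --pt "10 0.0715 0.001 0.003 0 0 0" --pt "10 0.0715 0.001 0.003 0 0 0"

```text
t: 81.3
position: [0.4788, -0.1398, 0.0296]
ee_rot: [-3.14, -0.001, -0.353]
contact_force: [-0.7, -0.8, -2.3]
finger_gap: 0.0157
grip_force: 108.1
```

Request:
drive_tool --pt "10 0.02 0 0 0 0 0" --pt "10 0.04 0 0 0 0 0" --pt "10 0.06 0 0 0 0 0" --pt "10 0.08 0 0 0 0 0" --pt "10 0.092 0 0 0 0 0" --pt "10 0.095 0 0 0 0 0" --pt "10 0.095 0 0.004 0 0 0" --pt "10 0.095 0 0.005 0 0 0"

```text
t: 82.3
position: [0.5444, -0.1644, 0.0259]
ee_rot: [-3.14, -0.0, -0.355]
contact_force: [-0.1, 1.2, 1.1]
finger_gap: 0.0159
grip_force: 108.5
```

Run:
```python
from kin import *
s=log(); print(s["position"],s["finger_gap"],s["contact_force"],s["torque"])
plan(lane(1,-.175,.13),lane(1,-.175,.03),lane(1,-.141,.03))
```

```text
[ 0.5444 -0.1644  0.0259] 0.015914615084976283 [-0.1073  1.2372  1.0786] [-0.0347  0.0645 -0.0105]
[-0.1011, -0.0006, -0.1388, -0.0002, -0.0, -0.0001]
[0.0, -0.0, 0.1333, 0.0, 0.0, 0.0]
[0.0453, 0.0, 0.0, 0.0, 0.0, 0.0]
```

Request:
drive_tool --pt "20 0 0 0 0 0 0" --pt "25 0 0 0 0 0 0" --pt "32 0 0 0 0 0 0" --pt "40 0 0 0 0 0 0" --pt "40 0 0 0 0 0 0" --pt "40 0 0 -0.05 0 0 0" --pt "40 0 0 -0.1 0 0 0" --pt "20 -0.05 0 -0.139 0 0 0" --pt "0 -0.101 0 -0.139 0 0 0" --pt "0 -0.101 0 -0.139 0 0 0"

```text
t: 83.55
position: [0.4699, -0.1367, 0.1302]
ee_rot: [-3.138, 0.004, -0.356]
contact_force: [0.7, -0.2, 0.3]
finger_gap: -0.0001
grip_force: 0.0
```

Request:
drive_tool --pt "0 0 0 0.05 0 0 0" --pt "0 0 0 0.1 0 0 0" --pt "0 0 0 0.133 0 0 0" --pt "0 0 0 0.133 0 0 0" --pt "0 0.02 0 0.133 0 0 0" --pt "0 0.03 0 0.133 0 0 0" --pt "0 0.036 0 0.133 0 0 0" --pt "0 0.041 0 0.133 0 0 0" --pt "0 0.041 0 0.133 0 0 0"

```text
t: 84.68
position: [0.5025, -0.1486, 0.0305]
ee_rot: [-3.14, -0.0, -0.354]
contact_force: [-0.7, 0.3, 0.7]
finger_gap: 0.0002
grip_force: 0.3
```

Request:
drive_tool --pt "0 0.004 0 0 0 0 0" --pt "0 0.004 0 0 0 0 0"

```text
t: 84.92
position: [0.5048, -0.1495, 0.0303]
ee_rot: [-3.14, 0.001, -0.354]
contact_force: [-1.2, 0.6, 1.5]
finger_gap: 0.0002
grip_force: 1.0
```

Request:
drive_tool --pt "0 -0.05 0 0 0 0 0" --pt "0 -0.05 0 -0.06 0 0 0" --pt "40 -0.05 0 -0.12 0 0 0" --pt "60 -0.05 0 -0.2 0 0 0" --pt "85 -0.05 0 -0.27 0 0 0" --pt "85 -0.05 0 -0.27 0 0 0" --pt "85 -0.05 0 -0.27 0 0 0"

```text
t: 85.8
position: [0.47, -0.1366, 0.2327]
ee_rot: [-3.139, -0.0, -0.354]
contact_force: [0.5, 1.1, 0.1]
finger_gap: 0.0846
grip_force: 0.0
```

Run:
```python
from kin import *
s=log(); print(s["position"])
w=viewer.capture("wrist"); print([(x["p"],x["extent"]) for x in finder.cut_out(w,"paddle_a")])
print(proj(w,[lane(i,-.135,.011)[0] for i in (1,2,3)]))
p=viewer.capture("scene"); a=cv2.resize(p["pixels"][180:390,60:340,::-1],(400,300)); b=cv2.resize(w["pixels"][...,::-1],(400,300))
cv2.imwrite("pics/c14.png",np.hstack([a,b]))
```

```text
[ 0.47   -0.1366  0.2327]
[(0.9, [355.9, 25.9, 390.0, 128.8]), (0.78, [264.7, 28.1, 287.1, 126.3]), (0.68, [442.3, 28.1, 488.6, 124.0])]
[[275.2911 130.8297]
 [366.1538 130.9048]
 [457.1163 130.9799]]
```

View pics/c14.png

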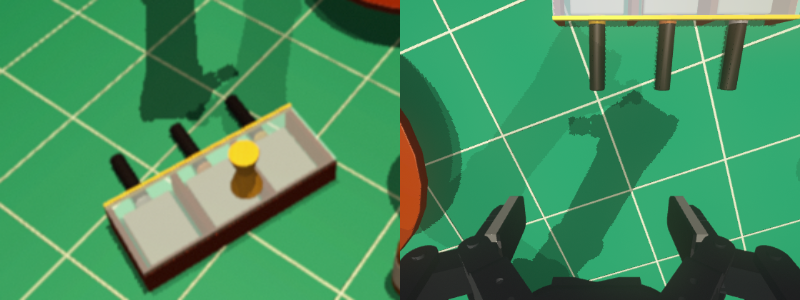

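All three paddles lie marble up in their own lanes. Their handle ends show at (597,90), (663,90) and (730,90), the jigger is upright at (243,165), and the gripper touches nothing. Handing in.

```bash
python3 -c "
from workcell import job
print(job.sign_off())"
```

```text
the job is handed in; nothing more can be done
None
```

All three paddles are flipped marble up and pushed fully into their own lanes with only the handles sticking out, and the jigger is still standing. I didn't look at the mug again at the end, but nothing went near it. The job is handed in at about 86 s; the sign-off returned no verdict.

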